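Pack the carving tools and lock the case

TASK

Pack the gouges and chisels from the row on the left of the bench into the open wooden case, each lying flat in a channel of its own. Draw the brass lock bar back out of the lid's way, hook the lid's lip under the case's ledge with the lid held sloping, swing its other edge down until it lies flush on its rests, then slide the lock bar fully home so that it holds the lid. Do not disturb the glue bottle, dye jar and wooden cup that stand round the work.

Things in the scene. Friction and masses are not known exactly. Their poses are not given: they have to be found in the camera images.
- case: open wooden tool case, 294 (x) x 258 (y) x 89 mm high, immovable; origin: centre of its underside; +x towards its dark ledge (far from the robot), -x towards its lock bar. Inside: x +-126, y +-117 mm. A seated lid rests at z = 68 mm on the side walls (|y| over 117 mm) and on a step along the -x side (x -134 to -126 mm); outside the step a rim, z = 77 mm, carries the lock bar.
- case_floor (a point): centre of the case's blue inner floor (case z = 24 mm), axes as the case's. Two combs of teeth, 22 mm high (x = -91..-79 and 64..76 mm; teeth 10 mm thick at y = -52, 0, 52 mm) part it into four channels along x, centres y = -78, -26, 26, 78 mm; room for the fingers between the combs.
- ledge (a point): middle of the inner lower edge of the case's dark ledge (case x = 124, y = 0, z = 80 mm), axes as the case's. The ledge is 9 mm thick and roofs the pocket for the lid's lip: pocket floor 18 mm below this point, back wall 15 mm beyond it in +x, side cheeks at y = +-99 mm. The lip enters below it, towards +x.
- lock (a joint): brass lock bar sliding along the case's y on the -x rim: 0 = fully back (+y end), 0.056 m = fully home (-y end); stays where left, 2.5 N friction, rigid end stops. Its two dogs, 28 mm wide in y, reach in to case x = -121 mm, z 79.5 to 86 mm: at 0 they stand at case y = 80 and -40 mm, over the notches of a seated lid, and let it pass; home, they hold its edge down.
- lock_knob (a point): top centre of the round knob on the lock bar (dark wood, 18 mm diameter, 19 mm high, its top 26 mm above the bar; case x = -141, z = 112 mm, y = 28 mm - the joint's value). Moves with the bar; pinch it from above.
- lid: loose wooden lid, 268 (x) x 250 (y) x 9 mm, 0.35 kg, balanced at its handle; origin: on its flat underside, right over the case's origin when shut (play 4 mm in y, 3 mm in x). Plate x = -131 to 119 mm, lip beyond. Two notches in the -x edge, 48 wide, 21 deep, at y = 80 and -40 mm. Handle: dark upright bar, y +-40, x +-7, z = 9 to 37 mm; pinch across its 14 mm.
- lid_lip (a point): middle of the end of the lid's lip (lid x = 137, y = 0, z = 3 mm), axes as the lid's. The lip is 6 mm thick, flush with the lid's underside, y = -95 to 95 mm, and stands 18 mm out from the plate's +x edge (x = 119 mm). With the lid sloping 8 to 20 degrees, lip end low, it goes under the ledge.
- gouge_a: carving gouge with a brown wooden handle and steel blade, 225 mm long, handle up to 25 mm thick, 28 mm high as it lies. Origin: under mid-length, on the surface it lies on. +y along the tool to the handle's butt, -y to the cutting edge; handle from y = 0 to 112 mm, its axis half its height above the origin; grip near y = 35 mm (centre of mass about there). 0.09 kg. May be absent.
- gouge_b: slim carving gouge with a light wooden handle and steel blade, 235 mm long, handle up to 22 mm thick, 25 mm high as it lies. Origin: under mid-length, on the surface it lies on. +y along the tool to the handle's butt, -y to the cutting edge; handle from y = 0 to 117 mm, its axis half its height above the origin; grip near y = 35 mm (centre of mass about there). 0.09 kg. May be absent.
- chisel_a: short chisel with a light wooden handle and steel blade, 195 mm long, handle up to 24 mm thick, 24 mm high as it lies. Origin: under mid-length, on the surface it lies on. +y along the tool to the handle's butt, -y to the cutting edge; handle from y = 0 to 97 mm, its axis half its height above the origin; grip near y = 35 mm (centre of mass about there). 0.09 kg. May be absent.
- chisel_b: chisel with a dark brown wooden handle and steel blade, 206 mm long, handle up to 27 mm thick, 30 mm high as it lies. Origin: under mid-length, on the surface it lies on. +y along the tool to the handle's butt, -y to the cutting edge; handle from y = 0 to 103 mm, its axis half its height above the origin; grip near y = 35 mm (centre of mass about there). 0.09 kg. May be absent.
- glue: bystander: small white glue bottle, 31 x 42 x 95 mm, standing; origin centre of its underside
- dye: bystander: dark dye jar with black cap, 60 mm across, 94 mm high; origin centre of its underside
- cup: bystander: turned wooden cup, 44 mm across, 85 mm high; origin centre of its underside

How it is judged:
By the outcome, as a careful person would: the job done as asked, in the order asked, and still so for the second after the job is handed in, with the robot touching nothing.
Of gouge_a, gouge_b, chisel_a, chisel_b only 3 to 4 are there at a start; the rules pass over those that are not, and their reading is None.
At some moment in a run one of gouge_a, gouge_b, chisel_a, chisel_b, lid may be knocked a few centimetres aside while the robot is not near it.
Once in a run the grip may slacken for a moment while it holds something.
It also fails if it takes over 208 s, if anything falls off the work surface, if the arm or the gripper's body presses on something with over 40 N, if the wrist force passes 120 N, or if a joint passes its speed limit or range.

ROBOT

A 6-joint arm with a two-finger parallel gripper is mounted at the origin on a cart in front of the work surface, level with it; the furniture and walls round the work are solid. World frame = base frame: x ahead of the robot, y to its left, z up, the work surface at z = 0. Lengths are in m, angles in rad, forces in N, time in s.
With the tool pointing down it reaches from about 0.35 to 0.85 m from the base axis. Payload 8.1 kg.
Tool frame: the origin (TCP) lies on the mounting face of the last link; the fingertips stand 186 mm ahead of it and the grasp point (between the pads) lies 167 mm ahead of it; z points along the fingers, y is the line along which they close (so a half turn about z gives the same grasp; the last joint's range is limited). The gripper opens to 93 mm and grips with 3 to 60 N. Pads are 15 mm wide; open, the fingers measure 128 mm over their backs; the gripper's body (75 mm by 188 mm) begins 65 mm behind the grasp point.
Start: joints at [-1.426, 0.13, 1.488, -0, 1.523, -0.085], TCP at [0.137, -0.584, 0.405] pointing down, gripper open.
Joint ranges: [-2.96, 2.96], [-0.89, 2.26], [0.02, 2.5], [-1.34, 4.48], [0, 2.73], [-2.66, 2.66]. Speed limits (rad/s): [2.39, 2.39, 2.79, 3.14, 3.14, 3.14].

INTERFACE

Orientations are given as a rotation vector (axis times angle).
In Python, from plant import * gives the robot as it stands. The module is installed in compiled form; this text tells all that it offers.
- The arm moves only by the tool arm_command, never from a script. Its argument "increments" is a list of rows, each a list of 6 numbers: the shift along the tool's x, y, z in units of 0.2 m (1.0 is 0.2 m), then the turn, a rotation vector about the tool's x, y, z in units of pi rad (1.0 is pi rad). A call has exactly 5 rows; each row is the pose to reach, as a shift and turn from the pose commanded when the call began, along the tool's axes at that moment, turning the shorter way round; what a row does not reach only later rows make up. A row lasts 1/8 s, in which the tool goes at most 62.5 mm and 10.7 degrees, less where a joint would pass 70% of its speed; a pose out of reach is approached as far as the arm can. A call with a number of a shift or a turn outside -1 to 1 is refused whole. A call with a gripper value outside its range is refused whole. "fingers" is the closure, from -1 (fully open) to 1 (shut), set as the call begins (left out, the last holds). The fingers move at their own pace and stop on an object; "force" is the grip in N (left out, the last holds). Time passes only in rows, so rows that repeat a pose let the fingers close, or fill a call up. It gives the time, the measured TCP pose, the force, the opening and the grip force at its end, in the units of the state.
- read_state(): the state, without advancing time (a new reading comes with each control period).
- read_camera(name): name is "side" or "top" or "wrist"; returns a dict with "image" (480x640x3 uint8, red, green, blue), "fx", "fy", "cx", "cy" (pixels), "T" (4x4, takes a point from camera to world coordinates). Camera axes: x right, y down, z forward; pixel columns grow to the right and rows downward; lengths in m; the calibration is good to about 2 mm. A picture is of the moment at which its call begins. There is no depth.
- close_job(): hands the job in; it is judged then, once.
The state is a dict: "t": time; "q": joint angles; "dq": joint speeds; "joint_torque": joint torques, N m; "tool_pos": TCP position; "orientation": TCP orientation; "force": force on the tool from outside, world axes, zero at the start; "wrist_torque": the same for the moment, N m; "opening": finger opening in m; "gripper_force": force on a finger pad.
Only numpy, scipy, OpenCV 4.12 (cv2) and the standard library are available. Lean on these libraries where they do the work, as an engineer would, in place of code of your own. Each camera call takes 0.05 s, during which the arm holds its last target. There are 200 camera calls.

## Working session

There is one attempt and no reset: what is moved stays moved. The work goes in short steps, Python scripts to look and compute and a tool call to move; the robot and the scene stay as the last step left them, time stands still between calls to the robot, and variables do not carry over. Pictures are saved under pics/ and viewed, at most 17 in all, crops included, and the job is handed in when it is done.

Besides the shell and the picture viewer there is one more tool, called after ">>>" as name(argument=value, ...), one argument or row to a line, values as JSON. arm_command: Moves the arm, as the interface text tells. Shifts and turns lie within -1 to 1; 1 stands for 0.2 m of shift or pi rad of turn. Its arguments: {"type":"object","properties":{"increments":{"type":"array","items":{"type":"array","items":{"type":"number","minimum":-1,"maximum":1}}},"fingers":{"type":"number"},"force":{"type":"number"}},"required":["increments"]}

```bash
mkdir -p pics; cat > h.py <<'E'
from plant import *
import numpy as np, cv2
from scipy.spatial.transform import Rotation as R
def cast(c,uv,z):
    uv=np.atleast_2d(uv).astype(float); T=np.array(c["T"])
    d=np.c_[(uv[:,0]-c["cx"])/c["fx"],(uv[:,1]-c["cy"])/c["fy"],np.ones(len(uv))]@T[:3,:3].T
    return T[:3,3]+d*((z-T[2,3])/d[:,2])[:,None]
def proj(c,p):
    T=np.array(c["T"]); q=(np.atleast_2d(p)-T[:3,3])@T[:3,:3]
    return np.c_[q[:,0]/q[:,2]*c["fx"]+c["cx"],q[:,1]/q[:,2]*c["fy"]+c["cy"]]
def save(c,n): cv2.imwrite(f"pics/{n}.png",cv2.cvtColor(c["image"],cv2.COLOR_RGB2BGR))
E
python3 - <<'E'
from h import *
import pickle
s=read_state(); print({k:np.round(v,3) for k,v in s.items()})
for n in("top","side"):
    c=read_camera(n); save(c,n+"0"); pickle.dump(c,open(n+"0.pkl","wb")); print(n,c["fx"],np.round(c["T"],3).tolist())
E
```

```text
{'t': np.float64(0.0), 'q': array([-1.426,  0.131,  1.489, -0.   ,  1.523, -0.085]), 'dq': array([-0.   ,  0.001, -0.   ,  0.   , -0.   ,  0.   ]), 'joint_torque': array([ 4.0000e-03, -5.5984e+01, -4.9176e+01,  7.7000e-02,  3.5000e-02,
       -0.0000e+00]), 'tool_pos': array([ 0.137, -0.584,  0.404]), 'orientation': array([-3.119, -0.36 ,  0.   ]), 'force': array([ 0.969, -0.34 ,  0.023]), 'wrist_torque': array([ 0.029, -0.019, -0.058]), 'gripper_force': np.float64(0.0), 'opening': np.float64(0.093)}
top 587.1170340070379 [[-0.31, -0.791, 0.527, -0.243], [-0.951, 0.252, -0.182, 0.384], [0.011, -0.557, -0.83, 1.52], [0.0, 0.0, 0.0, 1.0]]
side 525.8793263871119 [[-0.999, 0.043, -0.022, 0.67], [0.045, 0.646, -0.762, 0.955], [-0.019, -0.762, -0.647, 0.848], [0.0, 0.0, 0.0, 1.0]]
```

View pics/top0.png

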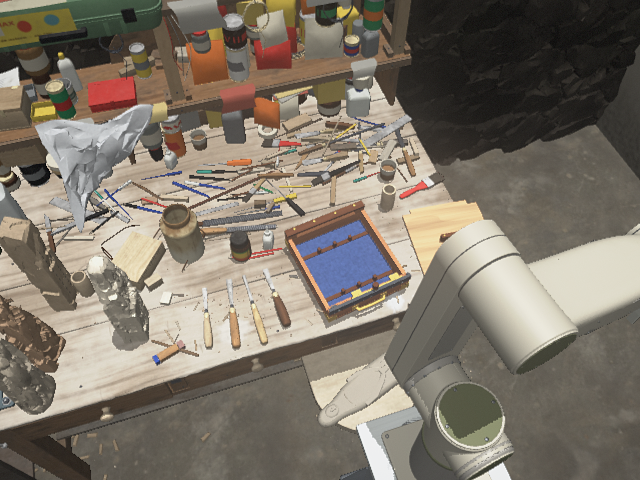

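View pics/side0.png

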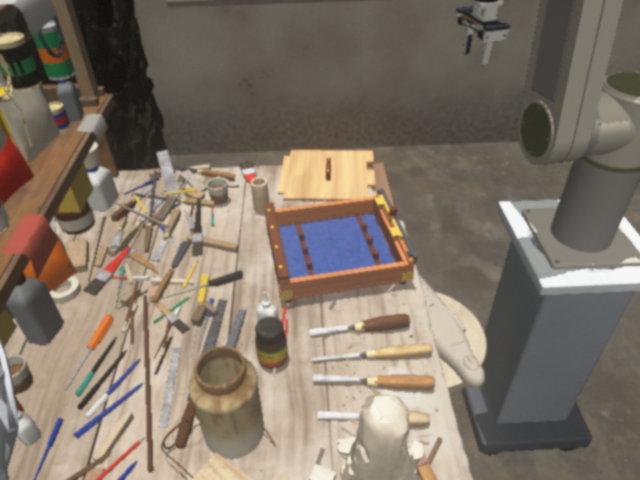

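The top view shows all four tools: chisel_a ~(207,318), gouge_a (234,315), gouge_b (256,310) and chisel_b (277,300). The case is at ~(347,260), the lid at ~(440,230) and the dye and glue at (240,245) and (267,238). The side view shows the same, with chisel_a partly hidden by a statue. I'll enlarge both.

```bash
python3 - <<'E'
import cv2
a=cv2.imread("pics/top0.png")[190:360,270:490]; cv2.imwrite("pics/topc.png",cv2.resize(a,None,fx=3.5,fy=3.5,interpolation=cv2.INTER_CUBIC))
a=cv2.imread("pics/side0.png")[145:305,240:440]; cv2.imwrite("pics/sidec.png",cv2.resize(a,None,fx=3.5,fy=3.5,interpolation=cv2.INTER_CUBIC))
E
```

```text
(no output)
```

View pics/topc.png

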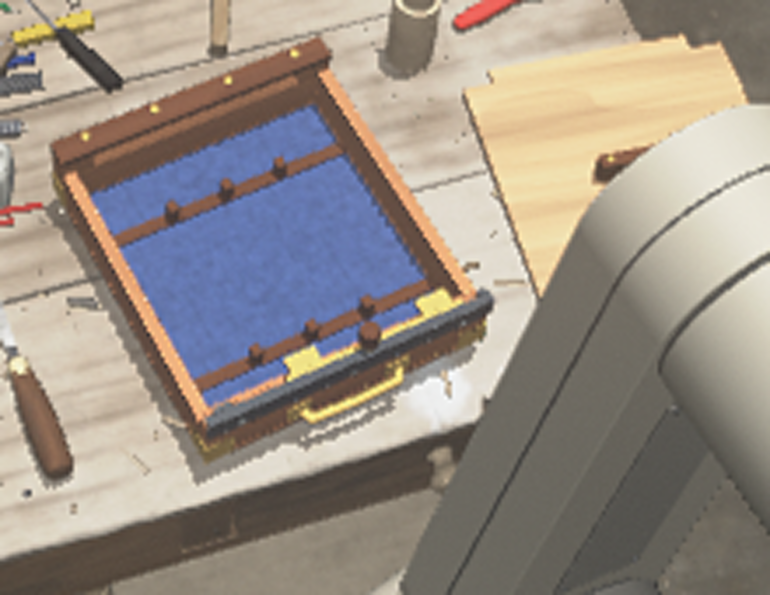

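View pics/sidec.png

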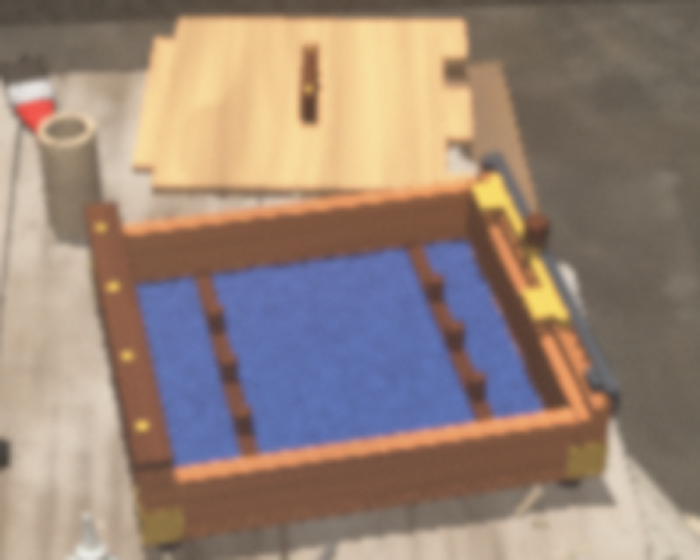

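The enlarged crops show the case almost aligned with the world axes. The knob is at crop (370,330), near the home end. The lid lies flat with its lip towards +x and its handle at side-crop (310,85). Next I'll measure everything coarsely.

```bash
python3 - <<'E'
from h import *
import pickle
t=pickle.load(open("top0.pkl","rb")); s=pickle.load(open("side0.pkl","rb"))
tc=lambda p: np.array(p)/3.5+[270,190]
sc=lambda p: np.array(p)/3.5+[240,145]
r=lambda a: np.round(a*1000).astype(int).tolist()
print("side ledge(147,-129)(124,-129)(124,129)(147,129)",r(cast(s,sc([(88,207),(115,203),(170,462),(135,468)]),.089)))
print("top ledge(147,129)(147,-129)",r(cast(t,tc([(52,143),(325,38)]),.089)))
print("knob",r(cast(t,tc([(370,325)]),.112)),r(cast(s,sc([(537,218)]),.112)))
print("teeth top z46: top",r(cast(t,tc([(173,205),(227,185),(280,163),(256,350),(311,325),(367,302)]),.046)))
print("teeth side",r(cast(s,sc([(215,313),(228,360),(242,410),(434,280),(454,325),(475,375)]),.046)))
print("dogs z86 top",r(cast(t,tc([(303,355),(435,300)]),.086)))
# lid: corners of plate top side view, guess z 9mm
for z in(.009,.03): print("lid",z,r(cast(s,sc([(178,17),(155,187),(467,20),(150,38),(135,167)]),z)), "handle",r(cast(s,sc([(310,45),(308,123)]),z+.028)))
print("lid top corner(-y? plate left)",r(cast(t,tc([(465,92),(492,78),(684,38),(540,298)]),.009)), "handle end",r(cast(t,tc([(598,155)]),.037)))
# tools
img=t["image"][250:370,190:300]; hsv=cv2.cvtColor(img,cv2.COLOR_RGB2HSV)
for nm,(u,v) in dict(chisel_a=(207,330),gouge_a=(235,330),gouge_b=(260,325),chisel_b=(282,312)).items(): print(nm,hsv[v-250,u-190])
E
```

```text
side ledge(147,-129)(124,-129)(124,129)(147,129) [[764, -74, 89], [745, -77, 89], [708, 181, 89], [729, 185, 89]]
top ledge(147,129)(147,-129) [[727, 181, 89], [762, -77, 89]]
knob [[469, -6, 112]] [[464, -9, 112]]
teeth top z46: top [[663, 94, 46], [669, 44, 46], [676, -7, 46], [509, 73, 46], [517, 22, 46], [523, -30, 46]]
teeth side [[679, -5, 46], [672, 44, 46], [664, 93, 46], [527, -30, 46], [519, 18, 46], [512, 69, 46]]
dogs z86 top [[473, 47, 86], [487, -72, 86]]
lid 0.009 [[703, -457, 9], [723, -204, 9], [451, -433, 9], [728, -424, 9], [739, -232, 9]] handle [[593, -357, 37], [602, -242, 37]]
lid 0.03 [[702, -422, 30], [721, -175, 30], [457, -398, 30], [726, -389, 30], [737, -203, 30]] handle [[595, -323, 58], [603, -211, 58]]
lid top corner(-y? plate left) [[722, -203, 9], [729, -233, 9], [718, -421, 9], [501, -182, 9]] handle end [[605, -278, 37]]
chisel_a [ 20  63 226]
gouge_a [ 15 108 207]
gouge_b [ 19  84 225]
chisel_b [ 12 100 138]
```

```bash
python3 - <<'E'
import cv2
a=cv2.imread("pics/top0.png")[220:360,185:305]; cv2.imwrite("pics/toolc.png",cv2.resize(a,None,fx=4.2,fy=4.2,interpolation=cv2.INTER_CUBIC))
E
```

```text
(no output)
```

View pics/toolc.png

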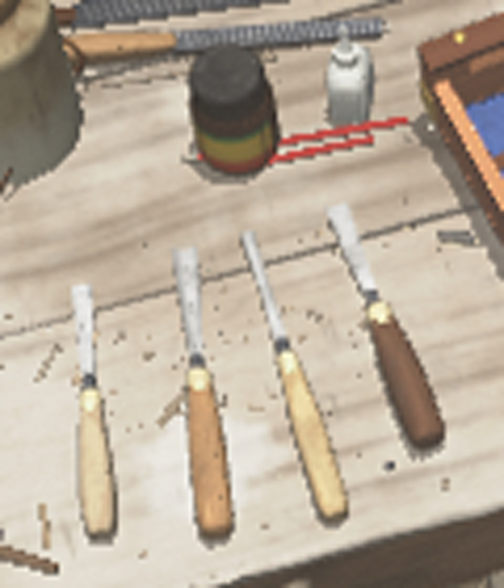

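```bash
cat >> h.py <<'E'
DN=lambda psi: R.from_euler('z',psi)*R.from_rotvec([np.pi,0,0])
def plan(seq,p=None,q=None,dec=4):
    """seq: list of (pos TCP, Rotation). prints single-row increments, each from the previous pose (after rounding)"""
    s=read_state()
    if p is None: p=np.array(s["tool_pos"]); q=R.from_rotvec(s["orientation"])
    for tp,tq in seq:
        d=q.inv().apply(np.array(tp)-p)/.2; w=(q.inv()*tq).as_rotvec()/np.pi
        row=np.round(np.r_[d,w],dec); print(row.tolist(), "LONG" if abs(row).max()>1 else "", round(np.degrees(np.linalg.norm(w)*np.pi)))
        p=p+q.apply(row[:3]*.2); q=q*R.from_rotvec(row[3:]*np.pi)
def tp(x,y,z): return [x,y,z+.167]   # grasp point -> TCP, pointing down
E
python3 - <<'E'
from h import *
import pickle
t=pickle.load(open("top0.pkl","rb")); r=lambda a: np.round(a,3).tolist()
cc=lambda p: np.array(p)/4.2+[185,220]
for n,a,b,L,h in [("chisel_a",(82,287),(100,535),195,24),("gouge_a",(185,250),(215,537),225,28),("gouge_b",(248,233),(333,520),235,25),("chisel_b",(340,207),(428,445),206,30)]:
    A=cast(t,cc(a),.006)[0]; B=cast(t,cc(b),h/2000)[0]; d=(B-A)[:2]; l=np.hypot(*d); d/=l
    g=B[:2]-d*(L/2000-.035); yaw=np.degrees(np.arctan2(-d[1],-d[0]))
    print(n,"tip",r(A),"butt",r(B),"len",round(l*1000),L,"grip",r(g),"psi",round(yaw,1))
for n,p,z in[("dye cap",(228,75),.094),("glue base",(348,115),0)]: print(n,r(cast(t,cc(p),z)))
p=[(tp(.45,-.4,.24),DN(.1)),(tp(.45,-.2,.24),DN(0)),(tp(.45,0,.24),DN(0)),(tp(.45,.2,.24),DN(0))]
plan(p)
E
```

```text
chisel_a tip [0.658, 0.449, 0.006] butt [0.469, 0.475, 0.012] len 191 195 grip [0.531, 0.466] psi -7.7
gouge_a tip [0.665, 0.374, 0.006] butt [0.444, 0.404, 0.014] len 223 225 grip [0.521, 0.393] psi -7.5
gouge_b tip [0.665, 0.329, 0.006] butt [0.432, 0.327, 0.012] len 233 235 grip [0.515, 0.328] psi 0.4
chisel_b tip [0.666, 0.261, 0.006] butt [0.464, 0.253, 0.015] len 202 206 grip [0.532, 0.256] psi 2.2
dye cap [[0.74, 0.315, 0.094]]
glue base [[0.744, 0.235, 0.0]]
[1.7351, -0.539, -0.015, -0.0005, 0.0, 0.0413] LONG 7
[0.0999, -0.995, 0.0002, -0.0, 0.0, 0.0319]  6
[-0.0001, -1.0, 0.0001, -0.0, 0.0, -0.0]  0
[-0.0002, -1.0, 0.0002, -0.0, 0.0, -0.0]  0
```

```bash
python3 - <<'E'
from h import *
plan([([.30,-.48,.45],DN(.18)),([.43,-.34,.5],DN(.14)),([.5,-.16,.52],DN(.14)),([.53,.03,.52],DN(.14))],dec=3)
E
```

```text
[0.914, -0.321, -0.23, -0.001, -0.0, 0.016]  3
[0.764, -0.572, -0.251, 0.0, -0.0, 0.013]  2
[0.471, -0.843, -0.101, 0.0, -0.0, -0.0]  0
[0.28, -0.92, -0.002, 0.0, -0.0, -0.0]  0
```

>>> arm_command(
  increments=[
    [0.914,-0.321,-0.23,-0.001,0,0.016],
    [0.914,-0.321,-0.23,-0.001,0,0.016],
    [0.914,-0.321,-0.23,-0.001,0,0.016],
    [0.914,-0.321,-0.23,-0.001,0,0.016],
    [0.914,-0.321,-0.23,-0.001,0,0.016],
  ],
  fingers=-0.05,
  force=30,
)

```text
t: 0.72
tool_pos: [0.3005, -0.4798, 0.4505]
orientation: [3.126, 0.284, -0.0]
force: [-0.9, 0.0, 0.0]
opening: 0.0505
gripper_force: 0.0
```

>>> arm_command(
  increments=[
    [0.764,-0.572,-0.251,0,0,0.013],
    [0.764,-0.572,-0.251,0,0,0.013],
    [0.764,-0.572,-0.251,0,0,0.013],
    [0.764,-0.572,-0.251,0,0,0.013],
    [0.764,-0.572,-0.251,0,0,0.013],
  ],
)

```text
t: 1.35
tool_pos: [0.4294, -0.3409, 0.4999]
orientation: [3.131, 0.217, -0.001]
force: [-0.5, -0.8, -0.4]
opening: 0.049
gripper_force: 0.0
```

>>> arm_command(
  increments=[
    [0.471,-0.843,-0.1,0,0,0],
    [0.471,-0.843,-0.1,0,0,0],
    [0.471,-0.843,-0.1,0,0,0],
    [0.471,-0.843,-0.1,0,0,0],
    [0.471,-0.843,-0.1,0,0,0],
  ],
)

```text
t: 1.98
tool_pos: [0.4995, -0.1615, 0.5192]
orientation: [3.131, 0.216, -0.002]
force: [-0.6, -0.2, -0.6]
opening: 0.0491
gripper_force: 0.0
```

>>> arm_command(
  increments=[
    [0.28,-0.92,0,0,0,0],
    [0.28,-0.92,0,0,0,0],
    [0.28,-0.92,0,0,0,0],
    [0.28,-0.92,0,0,0,0],
    [0.28,-0.92,0,0,0,0],
  ],
)

```text
t: 2.6
tool_pos: [0.5301, 0.0281, 0.5188]
orientation: [3.13, 0.215, -0.001]
force: [0.2, 0.4, 0.9]
opening: 0.0492
gripper_force: 0.0
```

```bash
python3 - <<'E'
from h import *
import pickle
c=read_camera("wrist"); save(c,"w1"); pickle.dump(c,open("w1.pkl","wb")); s=read_state(); print(s["t"],np.round(s["q"],2),np.round(s["tool_pos"],3),np.round(s["orientation"],3),s["opening"]); print(np.round(c["T"],3).tolist(),c["fx"])
E
```

```text
2.65 [-0.04 -0.08  1.49 -0.    1.73  1.39] [0.53  0.028 0.519] [ 3.13e+00  2.14e-01 -1.00e-03] 0.04891160014525114
[[0.139, -0.946, -0.292, 0.612], [-0.99, -0.131, -0.045, 0.04], [0.004, 0.296, -0.955, 0.497], [0.0, 0.0, 0.0, 1.0]] 391.56755872416034
```

View pics/w1.png

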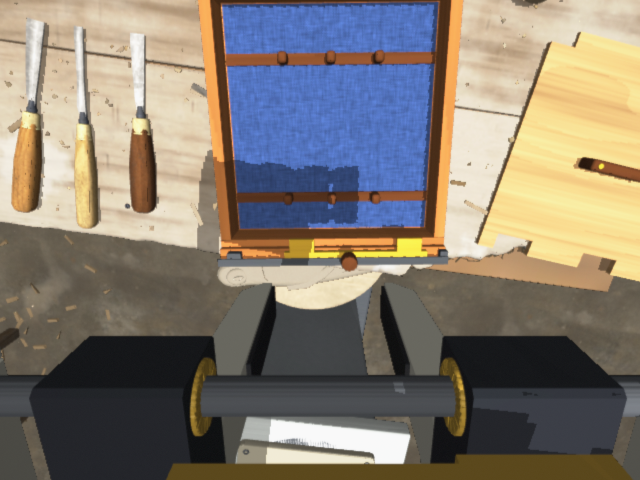

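The wrist view shows the case square in the image, with teeth at (282/330/378,57) and (289/332/375,197) and the knob at (348,259). Three of the tools are at left and the lid at right, tilted relative to the case.

```bash
python3 - <<'E'
from h import *
import pickle
c=pickle.load(open("w1.pkl","rb")); r=lambda a: np.round(a*1000).astype(int).tolist()
W=cast(c,[(283,56),(330,56),(379,56),(289,196),(332,196),(376,196)],.046)[:,:2]
M=np.array([(70,52),(70,0),(70,-52),(-85,52),(-85,0),(-85,-52)])/1000
def fit(M,W):
    m,w=M.mean(0),W.mean(0); rt,rs=R.align_vectors(np.c_[W-w,np.zeros(len(W))],np.c_[M-m,np.zeros(len(M))]); y=rt.as_euler('xyz')[2]
    Rz=rt.as_matrix()[:2,:2]; return w-Rz@m,np.degrees(y),np.round((W-w-(M-m)@Rz.T)*1000,1).tolist()
print(fit(M,W))
C,y,_=fit(M,W); k=cast(c,[(348,257)],.112)[0,:2]; a=np.radians(y); Rz=np.array([[np.cos(a),-np.sin(a)],[np.sin(a),np.cos(a)]])
print("knob",r(k),"case frame",r(Rz.T@(k-C)))
for n,t,b,L,h in[("gouge_a",(37,20),(26,211),225,28),("gouge_b",(79,27),(88,228),235,25),("chisel_b",(137,33),(144,212),206,30)]:
    A=cast(c,t,.006)[0,:2];B=cast(c,b,h/2000)[0,:2]; d=B-A;l=np.hypot(*d);d/=l
    print(n,round(l*1000),L,"grip",r(B-d*(L/2000-.035)),"psi",round(np.degrees(np.arctan2(-d[1],-d[0])),1))
print("lid: plate corner(119,125)",r(cast(c,(552,43),.009)),"lip corner(137,95)",r(cast(c,(580,33),.006)),"(-131,125)",r(cast(c,(480,243),.009)),"handle end top (0,40)",r(cast(c,(580,160),.037)))
E
```

```text
(array([0.60535106, 0.03323993]), np.float64(8.639235324543588), [[-1.7, -1.7], [-2.7, 0.6], [-3.3, 0.8], [3.4, -1.1], [2.5, 0.5], [1.8, 1.0]])
knob [475, -2] case frame [-134, -15]
gouge_a 224 225 grip [522, 391] psi -6.4
gouge_b 235 235 grip [515, 325] psi 1.1
chisel_b 206 206 grip [533, 256] psi 3.4
lid: plate corner(119,125) [[725, -203, 9]] lip corner(137,95) [[740, -233, 6]] (-131,125) [[481, -182, 9]] handle end top (0,40) [[604, -259, 37]]
```

```bash
cat >> h.py <<'E'
C=np.array([.6025,.033]); YC=np.radians(8.2)
def cw(x,y): return C+np.array([[np.cos(YC),-np.sin(YC)],[np.sin(YC),np.cos(YC)]])@[x,y]
def pickplace(gx,gy,deg,yk,mid=None):
    a=np.radians(deg); s=cw(-.035,yk); L=[]
    if mid: L+=[(mid,DN(a))]
    L+=[(tp(gx,gy,.15),DN(a)),(tp(gx,gy,.022),DN(a)),(tp(gx,gy,.19),DN(a))]
    n=2 if np.hypot(gx-s[0],gy-s[1])>.19 else 1
    for i in range(1,n+1): f=i/n; L.append((tp(gx+f*(s[0]-gx),gy+f*(s[1]-gy),.19),DN(a+f*(YC-a))))
    L+=[(tp(*s,.055),DN(YC)),(tp(*s,.048),DN(YC)),(tp(*s,.20),DN(YC))]
    plan(L)
E
python3 -c "
from h import *
pickplace(.533,.256,2.8,-.078,mid=[.533,.20,.42])"
```

```text
[0.132, -0.8536, 0.4918, 0.0012, 0.0002, 0.0278]  5
[0.0136, -0.2797, 0.515, 0.0, -0.0, 0.0]  0
[-0.0, -0.0001, 0.64, 0.0, -0.0, 0.0]  0
[0.0, 0.0001, -0.84, 0.0, -0.0, 0.0]  0
[0.0776, 0.7677, 0.0001, 0.0, -0.0, -0.015]  3
[0.0413, 0.7705, 0.0, 0.0, -0.0, -0.015]  3
[-0.0001, -0.0001, 0.675, 0.0, -0.0, 0.0]  0
[0.0, -0.0, 0.035, 0.0, -0.0, 0.0]  0
[0.0001, 0.0001, -0.76, 0.0, -0.0, 0.0]  0
```

>>> arm_command(
  increments=[
    [0.132,-0.854,0.492,0.001,0,0.028],
    [0.132,-0.854,0.492,0.001,0,0.028],
    [0.132,-0.854,0.492,0.001,0,0.028],
    [0.132,-0.854,0.492,0.001,0,0.028],
    [0.132,-0.854,0.492,0.001,0,0.028],
  ],
)

```text
t: 3.28
tool_pos: [0.533, 0.201, 0.4202]
orientation: [3.14, 0.078, -0.001]
force: [0.1, -0.6, 1.3]
opening: 0.0489
gripper_force: 0.0
```

>>> arm_command(
  increments=[
    [0.014,-0.28,0.25,0,0,0],
    [0.014,-0.28,0.515,0,0,0],
    [0.014,-0.28,0.515,0,0,0],
    [0.014,-0.28,0.515,0,0,0],
    [0.014,-0.28,0.515,0,0,0],
  ],
)

```text
t: 3.9
tool_pos: [0.5342, 0.2577, 0.3217]
orientation: [-3.139, -0.077, -0.009]
force: [0.8, 0.2, 0.8]
opening: 0.0486
gripper_force: 0.0
```

>>> arm_command(
  increments=[
    [0,0,0.2,0,0,0],
    [0,0,0.4,0,0,0],
    [0,0,0.56,0,0,0],
    [0,0,0.64,0,0,0],
    [0,0,0.64,0,0,0],
  ],
)

```text
t: 4.53
tool_pos: [0.5329, 0.2583, 0.19]
orientation: [3.141, 0.079, 0.001]
force: [-0.2, 0.3, 0.2]
opening: 0.0491
gripper_force: 0.0
```

>>> arm_command(
  increments=[
    [0,0,0,0,0,0],
    [0,0,0,0,0,0],
    [0,0,0,0,0,0],
    [0,0,0,0,0,0],
    [0,0,0,0,0,0],
  ],
  fingers=1,
  force=35,
)

```text
t: 5.15
tool_pos: [0.5332, 0.2587, 0.1908]
orientation: [-3.14, -0.08, -0.003]
force: [-0.6, -0.0, 5.9]
opening: 0.0243
gripper_force: 34.8
```

>>> arm_command(
  increments=[
    [0,0,-0.1,0,0,0],
    [0,0,-0.3,0,0,0],
    [0,0,-0.55,0,0,0],
    [0,0,-0.84,0,0,0],
    [0,0,-0.84,0,0,0],
  ],
)

```text
t: 5.78
tool_pos: [0.534, 0.2592, 0.3657]
orientation: [-3.136, -0.08, -0.018]
force: [0.7, 0.4, -1.2]
opening: 0.0246
gripper_force: 34.8
```

>>> arm_command(
  increments=[
    [0.078,0.768,0,0,0,-0.015],
    [0.078,0.768,0,0,0,-0.015],
    [0.078,0.768,0,0,0,-0.015],
    [0.078,0.768,0,0,0,-0.015],
    [0.078,0.768,0,0,0,-0.015],
  ],
)

```text
t: 6.4
tool_pos: [0.5556, 0.1064, 0.3574]
orientation: [-3.137, -0.153, 0.0]
force: [-0.1, 0.7, -1.9]
opening: 0.0242
gripper_force: 34.8
```

>>> arm_command(
  increments=[
    [0.041,0.77,0,0,0,-0.015],
    [0.041,0.77,0,0,0,-0.015],
    [0.041,0.77,0,0,0,-0.015],
    [0.041,0.77,0,0,0,-0.015],
    [0.041,0.77,0,0,0,-0.015],
  ],
)

```text
t: 7.02
tool_pos: [0.5791, -0.045, 0.3574]
orientation: [-3.132, -0.229, 0.0]
force: [0.2, 0.1, -1.0]
opening: 0.0245
gripper_force: 34.8
```

```bash
python3 - <<'E'
from h import *
s=read_state(); print(np.round(s["tool_pos"],4),np.round(s["q"],2),s["opening"])
S=cw(-.035,-.078); plan([(tp(*S,.058),DN(YC)),(tp(*S,.048),DN(YC))],dec=3)
c=read_camera("wrist"); save(c,"w2")
E
```

```text
[ 0.5791 -0.045   0.3574] [-0.17  0.11  1.6   0.    1.43  1.26] 0.024540412397252888
[-0.004, 0.021, 0.662, -0.0, -0.0, 0.001]  0
[0.0, 0.0, 0.05, -0.0, -0.0, -0.0]  0
```

View pics/w2.png

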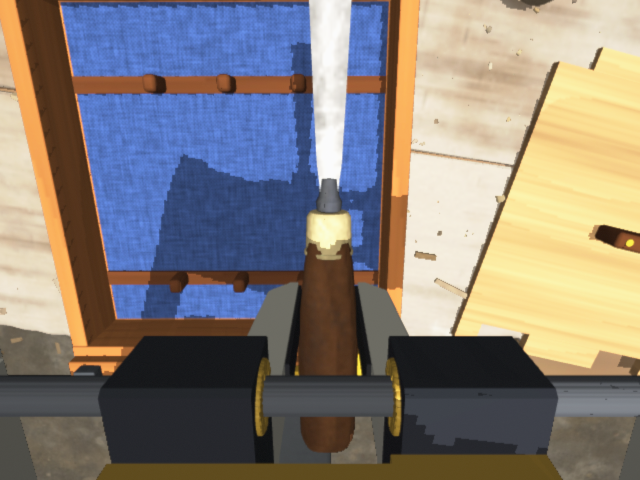

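The picture shows chisel_b held straight, in line with the right-hand channel between the tooth at (298,83) and the wall at x≈385. Lowering it now.

>>> arm_command(
  increments=[
    [-0.004,0.02,0.2,0,0,0],
    [-0.004,0.02,0.4,0,0,0],
    [-0.004,0.02,0.56,0,0,0],
    [-0.004,0.02,0.662,0,0,0],
    [-0.004,0.02,0.662,0,0,0],
  ],
)

```text
t: 7.7
tool_pos: [0.5782, -0.0495, 0.2237]
orientation: [-3.132, -0.229, 0.004]
force: [0.5, -0.1, -1.3]
opening: 0.0245
gripper_force: 34.8
```

>>> arm_command(
  increments=[
    [0,0,0.02,0,0,0],
    [0,0,0.04,0,0,0],
    [0,0,0.05,0,0,0],
    [0,0,0.05,0,0,0],
    [0,0,0.05,0,0,0],
  ],
)

```text
t: 8.32
tool_pos: [0.579, -0.0507, 0.2154]
orientation: [3.133, 0.227, 0.001]
force: [-0.8, -0.5, -1.7]
opening: 0.0241
gripper_force: 34.8
```

>>> arm_command(
  increments=[
    [0,0,0,0,0,0],
    [0,0,0,0,0,0],
    [0,0,0,0,0,0],
    [0,0,0,0,0,0],
    [0,0,0,0,0,0],
  ],
  fingers=0.22,
)

```text
t: 8.95
tool_pos: [0.5789, -0.0506, 0.2152]
orientation: [-3.133, -0.228, -0.001]
force: [0.1, 0.6, -0.1]
opening: 0.0364
gripper_force: 0.0
```

>>> arm_command(
  increments=[
    [0,0,-0.1,0,0,0],
    [0,0,-0.25,0,0,0],
    [0,0,-0.5,0,0,0],
    [0,0,-0.75,0,0,0],
    [0,0,-0.75,0,0,0],
  ],
)

```text
t: 9.57
tool_pos: [0.5804, -0.0509, 0.3729]
orientation: [3.131, 0.227, 0.018]
force: [0.5, 0.4, -0.5]
opening: 0.0363
gripper_force: 0.0
```

```bash
python3 -c "
from h import *
pickplace(.515,.326,0.8,-.026,mid=tp(.545,.13,.20))"
```

```text
[-0.045, -0.9205, 0.0256, 0.0009, -0.0036, 0.0417]  8
[-0.1363, -0.982, 0.25, 0.0, -0.0, 0.0]  0
[-0.0, -0.0, 0.64, 0.0, -0.0, 0.0]  0
[0.0001, -0.0, -0.84, 0.0, -0.0, 0.0]  0
[0.13, 0.8112, 0.0, 0.0, -0.0, -0.0205]  4
[0.0776, 0.8179, 0.0001, 0.0, -0.0, -0.0206]  4
[-0.0, 0.0, 0.675, 0.0, -0.0, 0.0]  0
[-0.0, -0.0, 0.035, 0.0, -0.0, 0.0]  0
[0.0, 0.0, -0.76, 0.0, -0.0, 0.0]  0
```

>>> arm_command(
  increments=[
    [-0.04,-0.92,0.0,0,0,0.041],
    [-0.04,-0.92,0.0,0,0,0.041],
    [-0.04,-0.92,0.0,0,0,0.041],
    [-0.04,-0.92,0.0,0,0,0.041],
    [-0.04,-0.92,0.0,0,0,0.041],
  ],
  fingers=-0.05,
)

```text
t: 10.2
tool_pos: [0.5443, 0.1302, 0.3652]
orientation: [3.141, 0.027, 0.0]
force: [0.7, -0.3, -0.4]
opening: 0.049
gripper_force: 0.0
```

>>> arm_command(
  increments=[
    [-0.136,-0.982,0,0,0,0],
    [-0.136,-0.982,0,0,0,0],
    [-0.136,-0.982,0,0,0,0],
    [-0.136,-0.982,0,0,0,0],
    [-0.136,-0.982,0,0,0,0],
  ],
)

```text
t: 10.82
tool_pos: [0.5146, 0.3254, 0.3649]
orientation: [3.141, 0.025, 0.0]
force: [-0.1, -0.1, 0.3]
opening: 0.0487
gripper_force: 0.0
```

```bash
python3 - <<'E'
from h import *
s=read_state(); print(np.round(s["tool_pos"],4),np.round(s["q"],2),s["opening"])
c=read_camera("wrist"); save(c,"w3")
import pickle; pickle.dump(c,open("w3.pkl","wb"))
pickplace(.515,.326,.8,-.026)
E
```

```text
[0.5146 0.3254 0.3649] [ 0.48  0.17  1.51 -0.    1.45  2.03] 0.048717348747394945
[0.0012, -0.007, 0.2397, 0.0003, -0.0, 0.0003]  0
[-0.0001, -0.0, 0.64, -0.0, -0.0, -0.0]  0
[0.0001, -0.0, -0.84, -0.0, -0.0, -0.0]  0
[0.1302, 0.8112, -0.0, -0.0, -0.0, -0.0206]  4
[0.0774, 0.8179, -0.0, 0.0, -0.0, -0.0205]  4
[-0.0001, -0.0, 0.675, 0.0, -0.0, -0.0]  0
[0.0, -0.0, 0.035, 0.0, -0.0, -0.0]  0
[0.0001, -0.0, -0.76, 0.0, -0.0, -0.0]  0
```

View pics/w3.png

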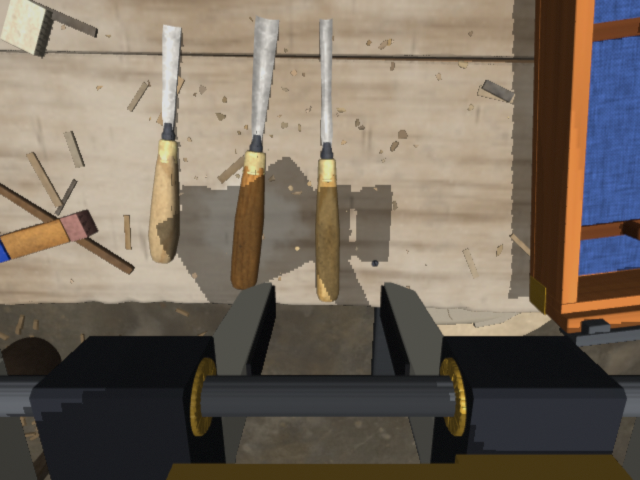

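The picture shows gouge_b at x≈327, right between the fingers, with gouge_a (250,220) and chisel_a (165,200) where they were. Picking gouge_b now.

>>> arm_command(
  increments=[
    [0,-0.005,0.25,0,0,0],
    [0,-0.005,0.5,0,0,0],
    [0,-0.005,0.75,0,0,0],
    [0,-0.005,0.88,0,0,0],
    [0,-0.005,0.88,0,0,0],
  ],
)

```text
t: 11.5
tool_pos: [0.5152, 0.3246, 0.1885]
orientation: [3.141, 0.021, 0.0]
force: [0.5, -0.5, 0.1]
opening: 0.0491
gripper_force: 0.0
```

>>> arm_command(
  increments=[
    [0,0,0,0,0,0],
    [0,0,0,0,0,0],
    [0,0,0,0,0,0],
    [0,0,0,0,0,0],
    [0,0,0,0,0,0],
  ],
  fingers=1,
)

```text
t: 12.12
tool_pos: [0.5141, 0.3272, 0.1894]
orientation: [3.141, 0.026, 0.001]
force: [1.1, -1.7, 2.0]
opening: 0.0197
gripper_force: 34.9
```

>>> arm_command(
  increments=[
    [0,0,-0.1,0,0,0],
    [0,0,-0.3,0,0,0],
    [0,0,-0.55,0,0,0],
    [0,0,-0.84,0,0,0],
    [0,0,-0.84,0,0,0],
  ],
)

```text
t: 12.75
tool_pos: [0.5154, 0.3283, 0.3659]
orientation: [-3.135, -0.026, -0.018]
force: [0.6, 0.8, -0.7]
opening: 0.0196
gripper_force: 34.9
```

>>> arm_command(
  increments=[
    [0.13,0.811,0,0,0,-0.02],
    [0.13,0.811,0,0,0,-0.02],
    [0.13,0.811,0,0,0,-0.02],
    [0.13,0.811,0,0,0,-0.02],
    [0.13,0.811,0,0,0,-0.02],
  ],
)

```text
t: 13.38
tool_pos: [0.5424, 0.1658, 0.3572]
orientation: [-3.139, -0.124, -0.0]
force: [0.8, 0.3, -1.1]
opening: 0.0195
gripper_force: 34.9
```

>>> arm_command(
  increments=[
    [0.077,0.818,0,0,0,-0.02],
    [0.077,0.818,0,0,0,-0.02],
    [0.077,0.818,0,0,0,-0.02],
    [0.077,0.818,0,0,0,-0.02],
    [0.077,0.818,0,0,0,-0.02],
  ],
)

```text
t: 14.0
tool_pos: [0.5708, 0.005, 0.357]
orientation: [-3.133, -0.224, 0.0]
force: [-1.4, -0.8, -0.2]
opening: 0.0197
gripper_force: 34.9
```

```bash
python3 - <<'E'
from h import *
import pickle
s=read_state(); print(np.round(s["tool_pos"],4),np.round(s["q"],2),s["opening"])
S=cw(-.035,-.026); plan([(tp(*S,.058),DN(YC)),(tp(*S,.048),DN(YC))],dec=3)
c=pickle.load(open("w3.pkl","rb")); r=lambda a: np.round(a*1000).astype(int).tolist()
for n,t,b,L,h in[("chisel_a",(173,26),(163,263),195,24),("gouge_a",(267,18),(243,289),225,28)]:
    A=cast(c,t,.006)[0,:2];B=cast(c,b,h/2000)[0,:2]; d=B-A;l=np.hypot(*d);d/=l
    print(n,round(l*1000),L,"grip",r(B-d*(L/2000-.035)),"psi",round(np.degrees(np.arctan2(-d[1],-d[0])),1))
E
```

```text
[0.5708 0.005  0.357 ] [-0.08  0.08  1.63  0.    1.43  1.35] 0.019670788678746515
[0.002, 0.015, 0.66, -0.0, 0.0, -0.0]  0
[-0.0, -0.0, 0.05, -0.0, 0.0, -0.0]  0
chisel_a 196 195 grip [530, 466] psi -7.6
gouge_a 226 225 grip [521, 393] psi -6.9
```

>>> arm_command(
  increments=[
    [0.002,0.015,0.2,0,0,0],
    [0.002,0.015,0.4,0,0,0],
    [0.002,0.015,0.56,0,0,0],
    [0.002,0.015,0.66,0,0,0],
    [0.002,0.015,0.66,0,0,0],
  ],
)

```text
t: 14.62
tool_pos: [0.571, 0.0019, 0.2237]
orientation: [-3.133, -0.225, 0.004]
force: [0.5, -1.0, -1.1]
opening: 0.0199
gripper_force: 34.9
```

>>> arm_command(
  increments=[
    [0,0,0.02,0,0,0],
    [0,0,0.04,0,0,0],
    [0,0,0.05,0,0,0],
    [0,0,0.05,0,0,0],
    [0,0,0.05,0,0,0],
  ],
)

```text
t: 15.25
tool_pos: [0.5718, 0.0006, 0.2154]
orientation: [-3.134, -0.222, -0.001]
force: [0.2, 0.2, -0.7]
opening: 0.0194
gripper_force: 34.9
```

>>> arm_command(
  increments=[
    [0,0,0,0,0,0],
    [0,0,0,0,0,0],
    [0,0,0,0,0,0],
    [0,0,0,0,0,0],
    [0,0,0,0,0,0],
  ],
  fingers=0.26,
)

```text
t: 15.88
tool_pos: [0.5717, 0.0007, 0.2152]
orientation: [-3.134, -0.223, -0.0]
force: [-0.2, 0.3, -0.3]
opening: 0.0348
gripper_force: 0.0
```

>>> arm_command(
  increments=[
    [0,0,-0.1,0,0,0],
    [0,0,-0.25,0,0,0],
    [0,0,-0.5,0,0,0],
    [0,0,-0.75,0,0,0],
    [0,0,-0.75,0,0,0],
  ],
)

```text
t: 16.5
tool_pos: [0.5732, 0.0006, 0.3728]
orientation: [3.132, 0.223, 0.018]
force: [0.6, 0.4, -0.1]
opening: 0.0342
gripper_force: 0.0
```

```bash
python3 -c "
from h import *
pickplace(.521,.393,-7.0,.026,mid=tp(.545,.19,.20))"
```

```text
[-0.0062, -0.9576, 0.0264, 0.0003, -0.0037, 0.084]  15
[-0.2427, -0.9928, 0.2499, 0.0, -0.0, 0.0]  0
[0.0, -0.0001, 0.64, 0.0, -0.0, 0.0]  0
[0.0, 0.0001, -0.84, 0.0, -0.0, 0.0]  0
[0.2103, 0.8287, 0.0001, 0.0, -0.0, -0.0422]  8
[0.099, 0.8492, 0.0001, 0.0, 0.0, -0.0422]  8
[-0.0, -0.0, 0.675, 0.0, 0.0, 0.0]  0
[-0.0, -0.0001, 0.035, 0.0, 0.0, 0.0]  0
[-0.0001, 0.0001, -0.76, 0.0, 0.0, 0.0]  0
```

>>> arm_command(
  increments=[
    [0,-0.958,0,0,0,0.084],
    [0,-0.958,0,0,0,0.084],
    [0,-0.958,0,0,0,0.084],
    [0,-0.958,0,0,0,0.084],
    [0,-0.958,0,0,0,0.084],
  ],
  fingers=-0.05,
)

```text
t: 17.12
tool_pos: [0.5443, 0.1907, 0.3651]
orientation: [3.135, -0.189, -0.0]
force: [0.2, -0.8, 0.0]
opening: 0.0488
gripper_force: 0.0
```

>>> arm_command(
  increments=[
    [-0.243,-0.993,0,0,0,0],
    [-0.243,-0.993,0,0,0,0],
    [-0.243,-0.993,0,0,0,0],
    [-0.243,-0.993,0,0,0,0],
    [-0.243,-0.993,0,0,0,0],
  ],
)

```text
t: 17.75
tool_pos: [0.5211, 0.3927, 0.3648]
orientation: [3.135, -0.191, 0.0]
force: [-0.2, -0.5, -0.5]
opening: 0.0489
gripper_force: 0.0
```

```bash
python3 - <<'E'
from h import *
s=read_state(); print(np.round(s["tool_pos"],4),np.round(s["q"],2),s["opening"])
pickplace(.521,.393,-7,.026)
c=read_camera("wrist"); h=cv2.cvtColor(c["image"],cv2.COLOR_RGB2HSV)
m=cv2.inRange(h,(5,90,60),(20,255,230)); m[300:]=0; print(np.round(proj(c,[[.521,.393,.014],[.533,.393-.0015,.014]])))
n,_,st,ce=cv2.connectedComponentsWithStats(m); print([(st[i].tolist(),ce[i].round().tolist()) for i in range(1,n) if st[i,4]>800])
E
```

```text
[0.5211 0.3927 0.3648] [ 0.57  0.29  1.38 -0.    1.47  2.26] 0.04894600965391245
[-0.0007, -0.0016, 0.2391, 0.0003, -0.0, 0.0001]  0
[-0.0, -0.0, 0.64, -0.0, -0.0, -0.0]  0
[0.0001, -0.0, -0.84, -0.0, -0.0, -0.0]  0
[0.2105, 0.8286, -0.0, -0.0, -0.0, -0.0422]  8
[0.0991, 0.8492, -0.0, -0.0, -0.0, -0.0423]  8
[-0.0001, 0.0, 0.675, 0.0, -0.0, 0.0]  0
[-0.0, 0.0, 0.035, 0.0, -0.0, 0.0]  0
[0.0001, 0.0, -0.76, 0.0, -0.0, 0.0]  0
[[328. 216.]
 [328. 202.]]
[([314, 175, 28, 123, 3020], [328.0, 239.0]), ([233, 176, 25, 106, 2129], [244.0, 231.0]), ([68, 221, 90, 75, 2038], [119.0, 265.0])]
```

>>> arm_command(
  increments=[
    [0,0,0.25,0,0,0],
    [0,0,0.5,0,0,0],
    [0,0,0.75,0,0,0],
    [0,0,0.88,0,0,0],
    [0,0,0.88,0,0,0],
  ],
)

```text
t: 18.42
tool_pos: [0.5219, 0.3905, 0.1887]
orientation: [3.134, -0.196, 0.0]
force: [0.5, -0.6, -0.5]
opening: 0.0484
gripper_force: 0.0
```

>>> arm_command(
  increments=[
    [0,0,0,0,0,0],
    [0,0,0,0,0,0],
    [0,0,0,0,0,0],
    [0,0,0,0,0,0],
    [0,0,0,0,0,0],
  ],
  fingers=1,
)

```text
t: 19.05
tool_pos: [0.5207, 0.3934, 0.1895]
orientation: [3.136, -0.191, 0.001]
force: [0.4, -3.1, 1.7]
opening: 0.0227
gripper_force: 34.9
```

>>> arm_command(
  increments=[
    [0,0,-0.1,0,0,0],
    [0,0,-0.3,0,0,0],
    [0,0,-0.55,0,0,0],
    [0,0,-0.84,0,0,0],
    [0,0,-0.84,0,0,0],
  ],
)

```text
t: 19.68
tool_pos: [0.5219, 0.3946, 0.3663]
orientation: [-3.128, 0.191, -0.017]
force: [0.5, 0.9, -0.9]
opening: 0.0221
gripper_force: 34.9
```

>>> arm_command(
  increments=[
    [0.21,0.829,0,0,0,-0.042],
    [0.21,0.829,0,0,0,-0.042],
    [0.21,0.829,0,0,0,-0.042],
    [0.21,0.829,0,0,0,-0.042],
    [0.21,0.829,0,0,0,-0.042],
  ],
)

```text
t: 20.3
tool_pos: [0.5419, 0.224, 0.3572]
orientation: [-3.141, -0.015, -0.0]
force: [-0.9, -0.6, -1.2]
opening: 0.0224
gripper_force: 34.9
```

>>> arm_command(
  increments=[
    [0.099,0.849,0,0,0,-0.042],
    [0.099,0.849,0,0,0,-0.042],
    [0.099,0.849,0,0,0,-0.042],
    [0.099,0.849,0,0,0,-0.042],
    [0.099,0.849,0,0,0,-0.042],
  ],
)

```text
t: 20.92
tool_pos: [0.5636, 0.0554, 0.3571]
orientation: [-3.133, -0.224, -0.0]
force: [-0.2, 0.8, -1.1]
opening: 0.0227
gripper_force: 34.9
```

```bash
python3 - <<'E'
from h import *
s=read_state(); print(np.round(s["tool_pos"],4),np.round(s["q"],2),s["opening"])
S=cw(-.035,.026); plan([(tp(*S,.058),DN(YC)),(tp(*S,.048),DN(YC))],dec=3)
E
```

```text
[0.5636 0.0554 0.3571] [0.01 0.07 1.64 0.   1.43 1.44] 0.022748887313126905
[0.001, 0.009, 0.661, -0.0, -0.0, -0.0]  0
[0.0, 0.0, 0.05, -0.0, -0.0, -0.0]  0
```

>>> arm_command(
  increments=[
    [0,0.01,0.2,0,0,0],
    [0,0.01,0.4,0,0,0],
    [0,0.01,0.56,0,0,0],
    [0,0.01,0.66,0,0,0],
    [0,0.01,0.66,0,0,0],
  ],
)

```text
t: 21.55
tool_pos: [0.5631, 0.0534, 0.2236]
orientation: [-3.133, -0.225, 0.005]
force: [0.3, -0.9, -0.9]
opening: 0.0226
gripper_force: 34.9
```

>>> arm_command(
  increments=[
    [0,0,0.02,0,0,0],
    [0,0,0.04,0,0,0],
    [0,0,0.05,0,0,0],
    [0,0,0.05,0,0,0],
    [0,0,0.05,0,0,0],
  ],
)

```text
t: 22.18
tool_pos: [0.5639, 0.0521, 0.2154]
orientation: [-3.134, -0.222, -0.001]
force: [-0.3, 0.2, -0.1]
opening: 0.0222
gripper_force: 34.9
```

>>> arm_command(
  increments=[
    [0,0,0,0,0,0],
    [0,0,0,0,0,0],
    [0,0,0,0,0,0],
    [0,0,0,0,0,0],
    [0,0,0,0,0,0],
  ],
  fingers=0.24,
)

```text
t: 22.8
tool_pos: [0.5638, 0.0522, 0.2152]
orientation: [-3.134, -0.223, -0.0]
force: [0.3, -0.5, -0.2]
opening: 0.0354
gripper_force: 0.0
```

>>> arm_command(
  increments=[
    [0,0,-0.1,0,0,0],
    [0,0,-0.25,0,0,0],
    [0,0,-0.5,0,0,0],
    [0,0,-0.75,0,0,0],
    [0,0,-0.75,0,0,0],
  ],
)

```text
t: 23.42
tool_pos: [0.5654, 0.0522, 0.3728]
orientation: [3.133, 0.223, 0.018]
force: [1.4, 0.2, -0.7]
opening: 0.0353
gripper_force: 0.0
```

```bash
python3 -c "
from h import *
pickplace(.530,.466,-7.6,.078,mid=tp(.55,.26,.20))"
```

```text
[0.0704, -1.0395, 0.0279, -0.0, -0.0037, 0.0874] LONG 16
[-0.2354, -1.0077, 0.2501, -0.0, -0.0, -0.0] LONG 0
[-0.0, -0.0, 0.64, -0.0, -0.0, -0.0]  0
[0.0, -0.0001, -0.84, -0.0, -0.0, -0.0]  0
[0.1856, 0.8853, -0.0001, -0.0, -0.0, -0.0439]  8
[0.0621, 0.9023, 0.0, -0.0, -0.0, -0.0439]  8
[-0.0, -0.0, 0.675, -0.0, -0.0, 0.0]  0
[-0.0, -0.0, 0.035, -0.0, -0.0, 0.0]  0
[0.0, -0.0, -0.76, -0.0, -0.0, 0.0]  0
```

>>> arm_command(
  increments=[
    [0.07,-1.0,0,0,0,0.087],
    [0.07,-1.0,0,0,0,0.087],
    [0.07,-1.0,0,0,0,0.087],
    [0.07,-1.0,0,0,0,0.087],
    [0.07,-1.0,0,0,0,0.087],
  ],
  fingers=-0.05,
)

```text
t: 24.05
tool_pos: [0.549, 0.2528, 0.365]
orientation: [3.135, -0.203, -0.0]
force: [0.3, -0.8, -0.2]
opening: 0.0485
gripper_force: 0.0
```

>>> arm_command(
  increments=[
    [-0.22,-1.0,0,0,0,0],
    [-0.22,-1.0,0,0,0,0],
    [-0.22,-1.0,0,0,0,0],
    [-0.22,-1.0,0,0,0,0],
    [-0.22,-1.0,0,0,0,0],
  ],
)

```text
t: 24.68
tool_pos: [0.5326, 0.4554, 0.3647]
orientation: [3.134, -0.206, 0.0]
force: [-0.8, -1.2, -0.7]
opening: 0.0489
gripper_force: 0.0
```

```bash
python3 - <<'E'
from h import *
s=read_state(); print(np.round(s["tool_pos"],4),np.round(s["q"],2),s["opening"])
pickplace(.530,.466,-7.6,.078)
c=read_camera("wrist"); h=cv2.cvtColor(c["image"],cv2.COLOR_RGB2HSV)
m=cv2.inRange(h,(8,80,60),(24,255,255)); m[300:]=0; print(np.round(proj(c,[[.530,.466,.014]])))
n,_,st,ce=cv2.connectedComponentsWithStats(m); print([(st[i].tolist(),ce[i].round().tolist()) for i in range(1,n) if st[i,4]>800])
E
```

```text
[0.5326 0.4554 0.3647] [ 0.63  0.42  1.22 -0.    1.5   2.34] 0.04887781717351562
[-0.0199, -0.0513, 0.2386, 0.0004, -0.0, 0.0004]  0
[-0.0001, 0.0001, 0.64, -0.0, -0.0, -0.0]  0
[0.0002, -0.0002, -0.84, -0.0, -0.0, -0.0]  0
[0.1855, 0.8852, -0.0001, -0.0, -0.0, -0.0439]  8
[0.0622, 0.9023, -0.0001, -0.0, -0.0, -0.0439]  8
[-0.0001, 0.0001, 0.675, -0.0, -0.0001, 0.0]  0
[-0.0, 0.0, 0.035, -0.0, 0.0, 0.0]  0
[-0.0001, -0.0001, -0.76, -0.0, 0.0, 0.0]  0
[[317. 220.]]
[([349, 34, 291, 43, 802], [525.0, 52.0]), ([304, 166, 26, 120, 2325], [316.0, 232.0]), ([141, 226, 89, 74, 2096], [190.0, 269.0])]
```

>>> arm_command(
  increments=[
    [-0.02,-0.052,0.25,0,0,0],
    [-0.02,-0.052,0.5,0,0,0],
    [-0.02,-0.052,0.75,0,0,0],
    [-0.02,-0.052,0.88,0,0,0],
    [-0.02,-0.052,0.88,0,0,0],
  ],
)

```text
t: 25.35
tool_pos: [0.5309, 0.464, 0.1888]
orientation: [3.133, -0.211, 0.0]
force: [0.6, -0.0, 0.2]
opening: 0.049
gripper_force: 0.0
```

>>> arm_command(
  increments=[
    [0,0,0,0,0,0],
    [0,0,0,0,0,0],
    [0,0,0,0,0,0],
    [0,0,0,0,0,0],
    [0,0,0,0,0,0],
  ],
  fingers=1,
)

```text
t: 25.98
tool_pos: [0.5295, 0.467, 0.1894]
orientation: [3.135, -0.206, 0.001]
force: [1.2, -1.7, 1.7]
opening: 0.0197
gripper_force: 34.9
```

>>> arm_command(
  increments=[
    [0,0,-0.1,0,0,0],
    [0,0,-0.3,0,0,0],
    [0,0,-0.55,0,0,0],
    [0,0,-0.84,0,0,0],
    [0,0,-0.84,0,0,0],
  ],
)

```text
t: 26.6
tool_pos: [0.5306, 0.4683, 0.3671]
orientation: [-3.126, 0.205, -0.017]
force: [0.4, 0.1, -1.3]
opening: 0.0195
gripper_force: 34.9
```

>>> arm_command(
  increments=[
    [0.186,0.885,0,0,0,-0.044],
    [0.186,0.885,0,0,0,-0.044],
    [0.186,0.885,0,0,0,-0.044],
    [0.186,0.885,0,0,0,-0.044],
    [0.186,0.885,0,0,0,-0.044],
  ],
)

```text
t: 27.22
tool_pos: [0.543, 0.2868, 0.3574]
orientation: [-3.141, -0.01, -0.001]
force: [0.3, 0.8, -0.9]
opening: 0.0194
gripper_force: 34.9
```

>>> arm_command(
  increments=[
    [0.062,0.902,0,0,0,-0.044],
    [0.062,0.902,0,0,0,-0.044],
    [0.062,0.902,0,0,0,-0.044],
    [0.062,0.902,0,0,0,-0.044],
    [0.062,0.902,0,0,0,-0.044],
  ],
)

```text
t: 27.85
tool_pos: [0.5568, 0.1076, 0.3572]
orientation: [-3.132, -0.229, -0.001]
force: [0.7, -0.1, -0.4]
opening: 0.0191
gripper_force: 34.9
```

```bash
python3 - <<'E'
from h import *
s=read_state(); print(np.round(s["tool_pos"],4),np.round(s["q"],2),s["opening"])
S=cw(-.035,.077); plan([(tp(*S,.058),DN(YC)),(tp(*S,.048),DN(YC))],dec=3)
c=read_camera("wrist"); save(c,"w4")
E
```

```text
[0.5568 0.1076 0.3572] [0.1  0.07 1.64 0.   1.43 1.53] 0.01913445456351978
[-0.003, 0.018, 0.661, -0.0, -0.0, 0.001]  0
[0.0, -0.0, 0.05, -0.0, -0.0, -0.0]  0
```

View pics/w4.png

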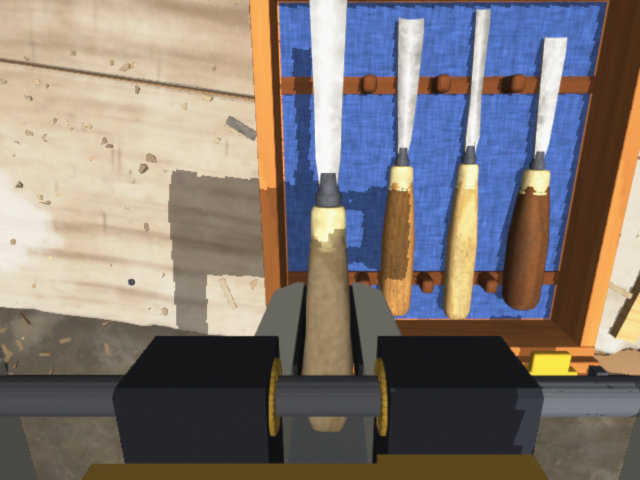

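The picture shows three tools lying in their own channels, and chisel_a held over the left-hand empty one. Lowering it.

>>> arm_command(
  increments=[
    [0,0.018,0.2,0,0,0],
    [0,0.018,0.4,0,0,0],
    [0,0.018,0.56,0,0,0],
    [0,0.018,0.66,0,0,0],
    [0,0.018,0.66,0,0,0],
  ],
)

```text
t: 28.52
tool_pos: [0.5565, 0.1039, 0.2236]
orientation: [-3.133, -0.23, 0.005]
force: [0.5, 0.4, -0.7]
opening: 0.0191
gripper_force: 34.9
```

>>> arm_command(
  increments=[
    [0,0,0.02,0,0,0],
    [0,0,0.04,0,0,0],
    [0,0,0.05,0,0,0],
    [0,0,0.05,0,0,0],
    [0,0,0.05,0,0,0],
  ],
)

```text
t: 29.15
tool_pos: [0.5573, 0.1027, 0.2154]
orientation: [-3.133, -0.227, -0.001]
force: [0.5, 0.2, -0.4]
opening: 0.0197
gripper_force: 34.9
```

>>> arm_command(
  increments=[
    [0,0,0,0,0,0],
    [0,0,0,0,0,0],
    [0,0,0,0,0,0],
    [0,0,0,0,0,0],
    [0,0,0,0,0,0],
  ],
  fingers=0.26,
)

```text
t: 29.78
tool_pos: [0.5573, 0.1028, 0.2152]
orientation: [-3.133, -0.228, -0.001]
force: [0.3, 0.1, -0.5]
opening: 0.0347
gripper_force: 0.0
```

>>> arm_command(
  increments=[
    [0,0,-0.1,0,0,0],
    [0,0,-0.25,0,0,0],
    [0,0,-0.5,0,0,0],
    [0,0,-0.75,0,0,0],
    [0,0,-0.75,0,0,0],
  ],
)

```text
t: 30.4
tool_pos: [0.5588, 0.103, 0.3728]
orientation: [-3.133, -0.228, -0.018]
force: [1.4, 0.5, -0.3]
opening: 0.0344
gripper_force: 0.0
```

```bash
python3 - <<'E'
from h import *
plan([(tp(.47,-.005,.28),DN(YC))])
E
```

```text
[-0.5129, 0.4702, -0.3769, 0.0002, -0.0037, 0.0006]  1
```

>>> arm_command(
  increments=[
    [-0.42,0.6,-0.18,0,0,0],
    [-0.42,0.6,-0.18,0,0,0],
    [-0.42,0.6,-0.18,0,0,0],
    [-0.42,0.6,-0.18,0,0,0],
    [-0.42,0.6,-0.18,0,0,0],
  ],
  fingers=-0.05,
)

```text
t: 31.02
tool_pos: [0.4915, -0.0276, 0.4009]
orientation: [-3.133, -0.227, -0.0]
force: [0.4, 0.9, -0.2]
opening: 0.0488
gripper_force: 0.0
```

```bash
python3 - <<'E'
from h import *
import pickle
c=read_camera("wrist"); save(c,"w5"); pickle.dump(c,open("w5.pkl","wb")); print(read_state()["tool_pos"])
print(proj(c,[[*cw(-.141,-.021),.112],[*cw(-.141,-.028),.112],[*cw(-.121,.024),.086],[*cw(-.085,0),.046],[*cw(-.126,.117),.068]]).round())
E
```

```text
[ 0.49157609 -0.02732484  0.40072935]
[[297. 267.]
 [307. 267.]
 [241. 230.]
 [277. 176.]
 [134. 230.]]
```

View pics/w5.png

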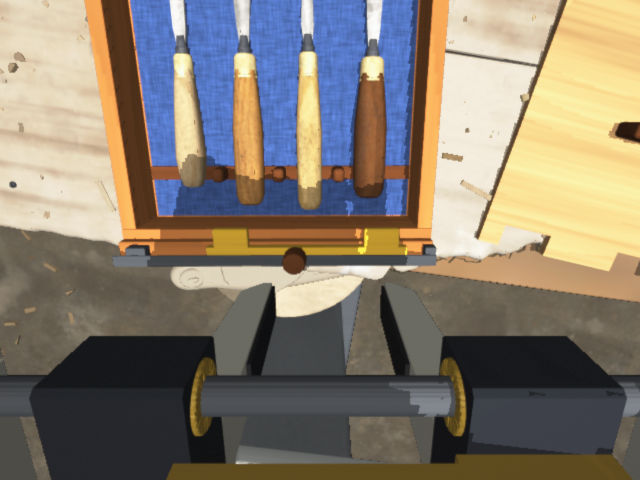

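All four tools lie in their channels, and the knob's top is at about (294,261), so the lock is at ≈0.047. Going to pinch the knob.

```bash
python3 - <<'E'
from h import *
S=cw(-.139,-.019)
plan([(tp(*S,.15),DN(YC)),(tp(*S,.110),DN(YC))],dec=3)
E
```

```text
[-0.103, -0.124, 0.419, -0.0, 0.0, 0.001]  0
[0.0, -0.0, 0.2, -0.0, 0.0, -0.0]  0
```

>>> arm_command(
  increments=[
    [-0.103,-0.124,0.2,0,0,0],
    [-0.103,-0.124,0.42,0,0,0],
    [-0.103,-0.124,0.42,0,0,0],
    [-0.103,-0.124,0.42,0,0,0],
    [-0.103,-0.124,0.42,0,0,0],
  ],
)

```text
t: 31.7
tool_pos: [0.4686, -0.0066, 0.3194]
orientation: [3.133, 0.228, 0.006]
force: [-0.0, 0.4, -0.1]
opening: 0.0488
gripper_force: 0.0
```

>>> arm_command(
  increments=[
    [0,0,0.05,0,0,0],
    [0,0,0.1,0,0,0],
    [0,0,0.15,0,0,0],
    [0,0,0.2,0,0,0],
    [0,0,0.2,0,0,0],
  ],
)

```text
t: 32.33
tool_pos: [0.4669, -0.0065, 0.2758]
orientation: [-3.133, -0.227, 0.003]
force: [-0.0, -0.3, -0.1]
opening: 0.0488
gripper_force: 0.0
```

>>> arm_command(
  increments=[
    [0,0,0,0,0,0],
    [0,0,0,0,0,0],
    [0,0,0,0,0,0],
    [0,0,0,0,0,0],
    [0,0,0,0,0,0],
  ],
  fingers=1,
  force=20,
)

```text
t: 32.95
tool_pos: [0.4676, -0.0064, 0.2774]
orientation: [-3.133, -0.228, -0.001]
force: [-0.1, 1.0, 2.2]
opening: 0.0175
gripper_force: 20.0
```

>>> arm_command(
  increments=[
    [0,-0.04,0,0,0,0],
    [0,-0.09,0,0,0,0],
    [0,-0.14,0,0,0,0],
    [0,-0.18,0,0,0,0],
    [0,-0.21,0,0,0,0],
  ],
)

```text
t: 33.58
tool_pos: [0.4614, 0.0357, 0.2774]
orientation: [3.133, 0.229, 0.001]
force: [-0.6, -2.8, 5.5]
opening: 0.0179
gripper_force: 20.0
```

>>> arm_command(
  increments=[
    [0,-0.005,0,0,0,0],
    [0,-0.01,0,0,0,0],
    [0,-0.015,0,0,0,0],
    [0,-0.02,0,0,0,0],
    [0,-0.02,0,0,0,0],
  ],
)

```text
t: 34.2
tool_pos: [0.4609, 0.0394, 0.2774]
orientation: [-3.133, -0.228, -0.001]
force: [-0.3, -1.5, 5.7]
opening: 0.0174
gripper_force: 20.0
```

>>> arm_command(
  increments=[
    [0,-0.004,0,0,0,0],
    [0,-0.008,0,0,0,0],
    [0,-0.012,0,0,0,0],
    [0,-0.016,0,0,0,0],
    [0,-0.02,0,0,0,0],
  ],
)

```text
t: 34.83
tool_pos: [0.4606, 0.0411, 0.2774]
orientation: [3.127, 0.227, 0.002]
force: [2.5, -21.8, 3.6]
opening: 0.0173
gripper_force: 20.0
```

```bash
python3 - <<'E'
from h import *
s=read_state(); p=s["tool_pos"][:2]-C; print(np.round(s["force"],1),np.cos(YC)*p[1]-np.sin(YC)*p[0])
E
```

```text
[  2.5 -21.8   3.6] 0.02821841716977946
```

>>> arm_command(
  increments=[
    [0,0.01,0,0,0,0],
    [0,0.01,0,0,0,0],
    [0,0.01,0,0,0,0],
    [0,0.01,0,0,0,0],
    [0,0.01,0,0,0,0],
  ],
)

```text
t: 35.45
tool_pos: [0.4608, 0.0402, 0.2774]
orientation: [3.131, 0.227, 0.001]
force: [1.1, -10.4, 3.8]
opening: 0.0171
gripper_force: 20.0
```

>>> arm_command(
  increments=[
    [0,0,0,0,0,0],
    [0,0,0,0,0,0],
    [0,0,0,0,0,0],
    [0,0,0,0,0,0],
    [0,0,0,0,0,0],
  ],
  fingers=0.1,
)

```text
t: 36.08
tool_pos: [0.4605, 0.0411, 0.2771]
orientation: [-3.133, -0.228, -0.0]
force: [0.4, 0.4, -0.9]
opening: 0.0419
gripper_force: 0.0
```

>>> arm_command(
  increments=[
    [0,0,-0.1,0,0,0],
    [0,0,-0.3,0,0,0],
    [0,0,-0.6,0,0,0],
    [0,0,-0.8,0,0,0],
    [0,0,-0.8,0,0,0],
  ],
)

```text
t: 36.7
tool_pos: [0.4613, 0.041, 0.4415]
orientation: [3.133, 0.228, 0.012]
force: [0.6, -0.0, -0.2]
opening: 0.042
gripper_force: 0.0
```

```bash
python3 - <<'E'
from h import *
r=np.radians
plan([([.50,-.1,.47],DN(r(45))),([.56,-.25,.5],DN(r(85))),([.60,-.385,.5],DN(r(85)))],dec=3)
E
```

```text
[0.091, 0.726, -0.141, 0.001, -0.002, -0.204]  37
[-0.318, 0.742, -0.15, 0.0, -0.0, -0.222]  40
[-0.655, 0.258, 0.001, 0.0, -0.0, -0.0]  0
```

>>> arm_command(
  increments=[
    [0.091,0.726,-0.16,0,0,-0.204],
    [0.091,0.726,-0.16,0,0,-0.204],
    [0.091,0.726,-0.16,0,0,-0.204],
    [0.091,0.726,-0.16,0,0,-0.204],
    [0.091,0.726,-0.16,0,0,-0.204],
  ],
  fingers=-0.2,
)

```text
t: 37.33
tool_pos: [0.4994, -0.1005, 0.4677]
orientation: [-2.902, -1.2, 0.002]
force: [0.1, 0.1, -0.4]
opening: 0.0558
gripper_force: 0.0
```

>>> arm_command(
  increments=[
    [-0.318,0.742,-0.15,0,0,-0.222],
    [-0.318,0.742,-0.15,0,0,-0.222],
    [-0.318,0.742,-0.15,0,0,-0.222],
    [-0.318,0.742,-0.15,0,0,-0.222],
    [-0.318,0.742,-0.15,0,0,-0.222],
  ],
)

```text
t: 37.95
tool_pos: [0.5597, -0.2498, 0.498]
orientation: [-2.319, -2.117, 0.0]
force: [0.9, -0.0, -0.2]
opening: 0.056
gripper_force: 0.0
```

>>> arm_command(
  increments=[
    [-0.655,0.258,0,0,0,0],
    [-0.655,0.258,0,0,0,0],
    [-0.655,0.258,0,0,0,0],
    [-0.655,0.258,0,0,0,0],
    [-0.655,0.258,0,0,0,0],
  ],
)

```text
t: 38.58
tool_pos: [0.5997, -0.3835, 0.4994]
orientation: [2.317, 2.121, 0.001]
force: [0.5, -0.1, -0.4]
opening: 0.0556
gripper_force: 0.0
```

```bash
python3 - <<'E'
from h import *
import pickle
s=read_state(); print(np.round(s["tool_pos"],3),np.round(s["q"],2),np.degrees((R.from_rotvec(s["orientation"])).as_matrix()[:,0]))
c=read_camera("wrist"); save(c,"w6"); pickle.dump(c,open("w6.pkl","wb"))
E
```

```text
[ 0.6   -0.383  0.499] [-0.64  0.43  0.96  0.    1.75 -0.55] [5.05274886e+00 5.70725468e+01 2.18202691e-02]
```

View pics/w6.png

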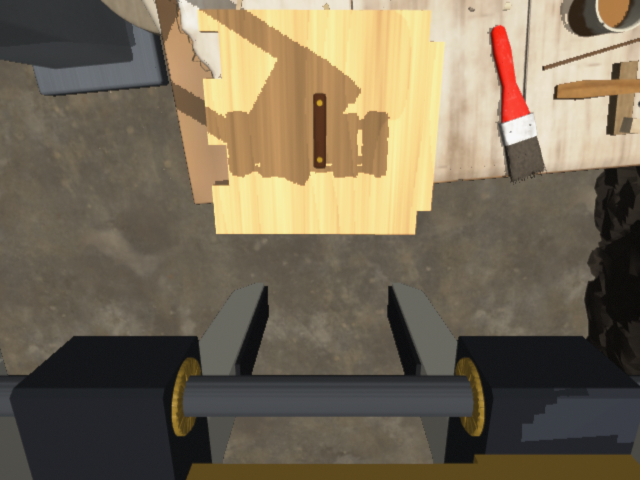

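The lid lies square to the tool, with plate corners at (200,10), (431,10), (416,233) and (214,233), lip corners at (443,41) and (431,210), and the handle at (320,94) to (320,168).

```bash
python3 - <<'E'
from h import *
import pickle
c=pickle.load(open("w6.pkl","rb"))
px=np.array([(431,10),(416,233),(214,233),(200,10),(443,41),(431,210)]); M=np.array([(119,125),(119,-125),(-131,-125),(-131,125),(137,95),(137,-95)])/1000
z=[.009]*4+[.006]*2; W=np.array([cast(c,p,h)[0,:2] for p,h in zip(px,z)])
m,w=M.mean(0),W.mean(0); rt,_=R.align_vectors(np.c_[W-w,0*z if 0 else np.zeros(6)],np.c_[M-m,np.zeros(6)]); y=rt.as_euler('xyz')[2]; Rz=rt.as_matrix()[:2,:2]; c0=w-Rz@m
print("lid",c0,np.degrees(y),np.round((W-w-(M-m)@Rz.T)*1000,1).tolist())
h=cast(c,[(320,103),(319,160)],.037)[:,:2]; print("screws mid",h.mean(0),"sep",np.linalg.norm(h[0]-h[1]))
E
```

```text
lid [ 0.59757984 -0.31592945] -5.166870203325577 [[-0.7, -0.8], [0.9, 1.5], [-1.5, 0.9], [3.6, -2.2], [-2.4, 0.0], [0.0, 0.4]]
screws mid [ 0.59751915 -0.31667445] sep 0.05999708910320401
```

```bash
cat >> h.py <<'E'
def lidpose(xe,ze,deg,y=0.):
    """TCP pose with lid gripped at handle; (xe,ze): lip end bottom edge in case frame"""
    Rl=R.from_euler('z',YC)*R.from_euler('y',np.radians(deg))
    e=np.r_[cw(xe,y),ze]; p=e+Rl.apply([-.137,0,.030+.167])
    return p,Rl*DN(np.pi/2)
E
python3 - <<'E'
from h import *
q=DN(np.radians(84.9)); x,y=.5975,-.3163
plan([(tp(x,y,.13),q),(tp(x,y,.031),q),(tp(x,y,.23),q),([.58,-.16,.397],DN(np.radians(90))),([.575,-.02,.41],DN(YC+np.pi/2)),lidpose(.085,.15,0),lidpose(.095,.12,14)],dec=3)
E
```

```text
[0.333, -0.041, 1.014, 0.0, -0.0, 0.0] LONG 0
[-0.0, -0.0, 0.495, 0.0, -0.0, 0.0]  0
[-0.0, 0.001, -0.995, 0.0, -0.0, 0.0]  0
[0.771, -0.156, -0.0, 0.0, -0.0, -0.028]  5
[0.7, -0.024, -0.065, 0.0, 0.0, -0.045]  8
[0.242, -0.087, 0.315, 0.0, 0.0, -0.0]  0
[0.001, 0.308, 0.014, 0.078, -0.0, -0.0]  14
```

>>> arm_command(
  increments=[
    [0.333,-0.041,0.3,0,0,0],
    [0.333,-0.041,0.6,0,0,0],
    [0.333,-0.041,0.9,0,0,0],
    [0.333,-0.041,1.0,0,0,0],
    [0.333,-0.041,1.0,0,0,0],
  ],
)

```text
t: 39.25
tool_pos: [0.5959, -0.3157, 0.2957]
orientation: [-2.311, -2.119, 0.002]
force: [-1.0, 0.3, -0.2]
opening: 0.0555
gripper_force: 0.0
```

>>> arm_command(
  increments=[
    [0,0,0.15,0,0,0],
    [0,0,0.3,0,0,0],
    [0,0,0.42,0,0,0],
    [0,0,0.5,0,0,0],
    [0,0,0.51,0,0,0],
  ],
)

```text
t: 39.88
tool_pos: [0.5975, -0.3178, 0.1979]
orientation: [2.316, 2.122, 0.001]
force: [-0.5, 0.7, -0.0]
opening: 0.0557
gripper_force: 0.0
```

>>> arm_command(
  increments=[
    [0,0,0,0,0,0],
    [0,0,0,0,0,0],
    [0,0,0,0,0,0],
    [0,0,0,0,0,0],
    [0,0,0,0,0,0],
  ],
  fingers=1,
  force=60,
)

```text
t: 40.5
tool_pos: [0.5972, -0.318, 0.1974]
orientation: [2.316, 2.122, 0.0]
force: [-1.9, 0.3, 1.5]
opening: 0.0137
gripper_force: 60.0
```

>>> arm_command(
  increments=[
    [0,0,0,0,0,0],
    [0,0,0,0,0,0],
    [0,0,0,0,0,0],
    [0,0,0,0,0,0],
    [0,0,0,0,0,0],
  ],
)

```text
t: 41.12
tool_pos: [0.5971, -0.3179, 0.1973]
orientation: [2.316, 2.122, 0.0]
force: [-2.5, 0.1, 4.4]
opening: 0.0138
gripper_force: 60.0
```

>>> arm_command(
  increments=[
    [0,0,-0.05,0,0,0],
    [0,0,-0.2,0,0,0],
    [0,0,-0.45,0,0,0],
    [0,0,-0.7,0,0,0],
    [0,0,-0.95,0,0,0],
  ],
)

```text
t: 41.75
tool_pos: [0.597, -0.3176, 0.3883]
orientation: [-2.316, -2.122, -0.001]
force: [0.7, -0.7, -3.5]
opening: 0.0135
gripper_force: 60.0
```

>>> arm_command(
  increments=[
    [0.1,-0.02,-0.05,0,0,-0.004],
    [0.3,-0.06,-0.05,0,0,-0.011],
    [0.5,-0.1,-0.05,0,0,-0.018],
    [0.7,-0.14,-0.05,0,0,-0.025],
    [0.77,-0.156,-0.05,0,0,-0.028],
  ],
)

```text
t: 42.38
tool_pos: [0.5787, -0.1582, 0.3942]
orientation: [-2.214, -2.223, 0.001]
force: [0.6, -0.6, -3.3]
opening: 0.0133
gripper_force: 60.0
```

>>> arm_command(
  increments=[
    [0.15,0,0,0,0,-0.01],
    [0.35,-0.01,-0.02,0,0,-0.022],
    [0.55,-0.02,-0.04,0,0,-0.035],
    [0.7,-0.024,-0.06,0,0,-0.045],
    [0.7,-0.024,-0.065,0,0,-0.045],
  ],
)

```text
t: 43.0
tool_pos: [0.5741, -0.0194, 0.4086]
orientation: [-2.053, -2.376, 0.0]
force: [0.0, -0.4, -3.8]
opening: 0.0135
gripper_force: 60.0
```

```bash
python3 - <<'E'
from h import *
import pickle
s=read_state(); print(np.round(s["tool_pos"],3),np.round(s["q"],2),s["opening"])
y=-.0016
plan([lidpose(.085,.16,0,y),lidpose(.095,.12,14,y),lidpose(.108,.0725,14,y),lidpose(.118,.0675,14,y),lidpose(.130,.0675,14,y),lidpose(.134,.0675,14,y)])
c=read_camera("side"); save(c,"s2"); pickle.dump(c,open("s2.pkl","wb"))
E
```

```text
[ 0.574 -0.019  0.409] [-0.12  0.06  1.56  0.    1.53 -0.27] 0.013544488640897892
[0.2311, -0.0814, 0.2585, -0.0004, -0.0004, 0.0007]  0
[0.0001, 0.3087, 0.0635, 0.0777, 0.0, -0.0]  14
[-0.0, 0.1205, 0.2148, 0.0, 0.0, -0.0]  0
[-0.0, 0.0545, 0.0122, 0.0, 0.0, -0.0]  0
[-0.0, 0.0582, -0.0145, 0.0, 0.0, -0.0]  0
[-0.0, 0.0194, -0.0049, 0.0, 0.0, -0.0]  0
```

View pics/s2.png

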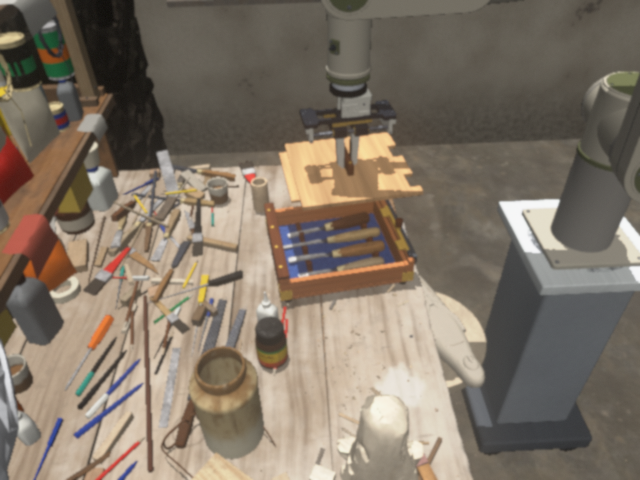

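The side view shows the lid held level above the case, lip to the left (+x), with all the tools in their channels. Next I'll tilt it and bring the lip to the pocket.

>>> arm_command(
  increments=[
    [0.06,-0.02,0.06,0,0,0],
    [0.12,-0.04,0.13,0,0,0],
    [0.18,-0.06,0.19,0,0,0],
    [0.231,-0.081,0.258,0,0,0.001],
    [0.231,-0.081,0.258,0,0,0.001],
  ],
)

```text
t: 43.68
tool_pos: [0.5511, 0.0225, 0.3567]
orientation: [-2.06, -2.369, 0.002]
force: [-0.7, 0.6, -3.9]
opening: 0.0138
gripper_force: 60.0
```

>>> arm_command(
  increments=[
    [0,0.077,0.016,0.02,0,0],
    [0,0.154,0.032,0.039,0,0],
    [0,0.231,0.048,0.058,0,0],
    [0,0.309,0.064,0.078,0,0],
    [0,0.309,0.064,0.078,0,0],
  ],
)

```text
t: 44.3
tool_pos: [0.6143, 0.0301, 0.3452]
orientation: [-1.949, -2.239, 0.276]
force: [-0.6, -0.2, -4.8]
opening: 0.0134
gripper_force: 60.0
```

```bash
python3 - <<'E'
from h import *
import pickle
y=-.0016
s=read_state(); print(np.round(s["tool_pos"],4),np.round(s["force"],1)); 
plan([lidpose(.108,.0725,14,y),lidpose(.118,.0675,14,y),lidpose(.130,.0675,14,y),lidpose(.134,.0675,14,y)])
# check with side view s2: lip corners predicted vs seen
c=read_camera("side"); save(c,"s3"); pickle.dump(c,open("s3.pkl","wb"))
o=R.from_rotvec(s["orientation"])*DN(np.pi/2).inv(); l0=np.array(s["tool_pos"])-o.apply([0,-.0016,.197])
pts=np.array([(.119,.125,.009),(-.131,.125,.009),(.137,.095,.006),(.137,-.095,.006)]); print(proj(c,l0+o.apply(pts)).round(1).tolist())
print("ledge corners",proj(c,[[*cw(.124,.129),.089],[*cw(.124,-.129),.089],[*cw(.147,.129),.089]]).round(1).tolist())
a=cv2.cvtColor(c["image"],cv2.COLOR_RGB2BGR)[150:310,240:440]; cv2.imwrite("pics/s3c.png",cv2.resize(a,None,fx=3.5,fy=3.5,interpolation=cv2.INTER_CUBIC))
E
```

```text
[0.6143 0.0301 0.3452] [-0.6 -0.2 -4.8]
[0.0153, 0.1141, 0.2207, -0.0002, -0.0003, -0.0014]  0
[-0.0, 0.0546, 0.0122, 0.0, -0.0, 0.0]  0
[-0.0, 0.0582, -0.0145, 0.0, -0.0, 0.0]  0
[-0.0, 0.0194, -0.0048, 0.0, -0.0, 0.0]  0
[[308.2, 254.6], [426.4, 215.8], [297.9, 248.8], [285.3, 196.2]]
ledge corners [[289.3, 276.0], [273.6, 203.0], [278.2, 277.6]]
```

View pics/s3c.png

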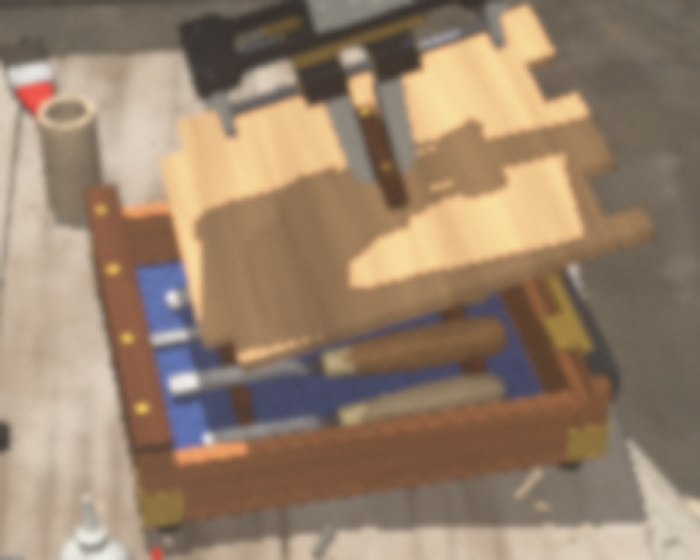

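Predicted and seen lid and ledge corners agree to about 1 px: plate corner (238,362), lip (203,345), ledge (168,442). Lowering and inserting.

>>> arm_command(
  increments=[
    [0.015,0.03,0.06,0,0,-0.001],
    [0.015,0.06,0.11,0,0,-0.001],
    [0.015,0.09,0.17,0,0,-0.001],
    [0.015,0.114,0.22,0,0,-0.001],
    [0.015,0.114,0.22,0,0,-0.001],
  ],
)

```text
t: 44.98
tool_pos: [0.6238, 0.0348, 0.2959]
orientation: [-1.943, -2.241, 0.277]
force: [-1.3, -0.0, -4.2]
opening: 0.0137
gripper_force: 60.0
```

>>> arm_command(
  increments=[
    [0,0.015,0.003,0,0,0],
    [0,0.03,0.006,0,0,0],
    [0,0.045,0.009,0,0,0],
    [0,0.055,0.012,0,0,0],
    [0,0.055,0.012,0,0,0],
  ],
)

```text
t: 45.6
tool_pos: [0.6343, 0.0362, 0.2925]
orientation: [-1.945, -2.242, 0.275]
force: [0.4, 0.3, -4.4]
opening: 0.0135
gripper_force: 60.0
```

```bash
cat > st.py <<'E'
from h import *
s=read_state(); o=R.from_rotvec(s["orientation"])*DN(np.pi/2).inv()
e=np.array(s["tool_pos"])+o.apply([.137,.0016,-.197]); d=e[:2]-C
print("lip end case xyz",np.round([np.cos(YC)*d[0]+np.sin(YC)*d[1],-np.sin(YC)*d[0]+np.cos(YC)*d[1],e[2]],4),"eul",np.degrees((R.from_euler('z',-YC)*o).as_euler('ZYX')).round(2),"F",np.round(s["force"],1),"M",np.round(s["wrist_torque"],2),s["opening"])
E
python3 st.py; python3 - <<'E'
from h import *
y=-.0016
plan([lidpose(.130,.0675,14,y),lidpose(.134,.0675,14,y)])
E
```

```text
lip end case xyz [0.1171 0.0003 0.0681] eul [-0.07 14.03  0.05] F [ 0.4  0.3 -4.4] M [ 0.01 -0.36 -0.01] 0.013494889110858804
[-0.0012, 0.0628, -0.0121, -0.0002, -0.0004, -0.0004]  0
[-0.0, 0.0194, -0.0049, 0.0, 0.0, 0.0]  0
```

>>> arm_command(
  increments=[
    [0,0.015,-0.003,0,0,0],
    [0,0.03,-0.006,0,0,0],
    [0,0.045,-0.009,0,0,0],
    [0,0.062,-0.012,0,0,0],
    [0,0.062,-0.012,0,0,0],
  ],
)

```text
t: 46.22
tool_pos: [0.6469, 0.038, 0.2918]
orientation: [-1.945, -2.242, 0.275]
force: [-0.1, -0.1, -4.6]
opening: 0.0134
gripper_force: 60.0
```

>>> arm_command(
  increments=[
    [0,0.005,-0.001,0,0,0],
    [0,0.01,-0.002,0,0,0],
    [0,0.015,-0.004,0,0,0],
    [0,0.02,-0.005,0,0,0],
    [0,0.02,-0.005,0,0,0],
  ],
)

```text
t: 46.85
tool_pos: [0.6508, 0.0386, 0.2919]
orientation: [-1.945, -2.242, 0.275]
force: [-0.5, -0.0, -4.3]
opening: 0.0137
gripper_force: 60.0
```

```bash
python3 st.py
```

```text
lip end case xyz [0.1338 0.0003 0.0676] eul [-0.07 14.02  0.05] F [-0.5 -0.  -4.3] M [ 0.04 -0.36  0.  ] 0.013670209125426578
```

>>> arm_command(
  increments=[
    [0,0.003,-0.001,0,0,0],
    [0,0.006,-0.001,0,0,0],
    [0,0.01,-0.002,0,0,0],
    [0,0.014,-0.003,0,0,0],
    [0,0.014,-0.003,0,0,0],
  ],
)

```text
t: 47.48
tool_pos: [0.6537, 0.039, 0.2918]
orientation: [-1.945, -2.242, 0.275]
force: [-0.1, 0.2, -3.7]
opening: 0.0139
gripper_force: 60.0
```

>>> arm_command(
  increments=[
    [0,0.002,0,0,0,0],
    [0,0.004,-0.001,0,0,0],
    [0,0.006,-0.001,0,0,0],
    [0,0.008,-0.002,0,0,0],
    [0,0.01,-0.002,0,0,0],
  ],
)

```text
t: 48.1
tool_pos: [0.6552, 0.0389, 0.2916]
orientation: [-1.944, -2.241, 0.278]
force: [-6.7, -4.0, -0.7]
opening: 0.0134
gripper_force: 60.0
```

```bash
python3 st.py
```

```text
lip end case xyz [ 0.1376 -0.0002  0.0671] eul [-0.08 14.15  0.02] F [-6.7 -4.  -0.7] M [-0.62  0.85  0.35] 0.013444113119060335
```

```bash
python3 - <<'E'
from h import *
y=-.0018
plan([lidpose(.1358,.0675,14,y),lidpose(.1360,.0676,10.5,y),lidpose(.1362,.0678,7,y),lidpose(.1363,.0680,3.5,y),lidpose(.1365,.0685,1,y),lidpose(.1365,.068,0,y)],dec=4)
E
```

```text
[-0.0005, -0.0121, 0.0019, -0.0008, -0.0002, -0.0004]  0
[-0.0, -0.058, 0.0429, -0.0195, -0.0, -0.0]  4
[-0.0, -0.058, 0.0425, -0.0194, 0.0, -0.0]  3
[-0.0, -0.0585, 0.0426, -0.0195, 0.0, -0.0]  4
[-0.0001, -0.0415, 0.0283, -0.0139, 0.0, -0.0]  2
[0.0, -0.017, 0.0146, -0.0055, 0.0, -0.0]  1
```

>>> arm_command(
  increments=[
    [0,-0.006,0.001,0,0,0],
    [0,-0.012,0.002,0,0,0],
    [0,-0.017,0.002,0,0,0],
    [0,-0.017,0.002,0,0,0],
    [0,-0.017,0.002,0,0,0],
  ],
)

```text
t: 48.72
tool_pos: [0.6524, 0.0388, 0.2923]
orientation: [-1.945, -2.243, 0.275]
force: [-0.5, -0.5, -4.3]
opening: 0.0137
gripper_force: 60.0
```

>>> arm_command(
  increments=[
    [0,-0.015,0.011,-0.005,0,0],
    [0,-0.029,0.021,-0.01,0,0],
    [0,-0.044,0.032,-0.015,0,0],
    [0,-0.058,0.043,-0.0195,0,0],
    [0,-0.058,0.043,-0.0195,0,0],
  ],
)

```text
t: 49.35
tool_pos: [0.6387, 0.0369, 0.2866]
orientation: [-1.975, -2.277, 0.208]
force: [0.5, 0.3, -4.5]
opening: 0.0131
gripper_force: 60.0
```

>>> arm_command(
  increments=[
    [0,-0.015,0.011,-0.005,0,0],
    [0,-0.029,0.021,-0.01,0,0],
    [0,-0.044,0.032,-0.015,0,0],
    [0,-0.058,0.0425,-0.0195,0,0],
    [0,-0.058,0.0425,-0.0195,0,0],
  ],
)

```text
t: 49.98
tool_pos: [0.6259, 0.035, 0.2802]
orientation: [-2.004, -2.31, 0.141]
force: [0.1, 0.2, -3.6]
opening: 0.0139
gripper_force: 60.0
```

```bash
python3 st.py;python3 - <<'E'
from h import *
y=-.0018
plan([lidpose(.1363,.0680,3.5,y),lidpose(.1365,.0685,1,y),lidpose(.1365,.068,0,y)],dec=4)
E
```

```text
lip end case xyz [0.1354 0.0003 0.068 ] eul [-0.08  7.01  0.05] F [ 0.1  0.2 -3.6] M [-0.05 -0.21  0.02] 0.013913756738314641
[-0.0024, -0.0543, 0.0431, -0.0195, -0.0003, -0.0004]  4
[-0.0001, -0.0415, 0.0283, -0.0139, 0.0, -0.0]  2
[0.0, -0.017, 0.0146, -0.0055, 0.0, -0.0]  1
```

>>> arm_command(
  increments=[
    [0,-0.014,0.011,-0.005,0,0],
    [0,-0.028,0.021,-0.01,0,0],
    [0,-0.042,0.032,-0.015,0,0],
    [0,-0.055,0.043,-0.0195,0,0],
    [0,-0.055,0.043,-0.0195,0,0],
  ],
)

```text
t: 50.6
tool_pos: [0.614, 0.0333, 0.273]
orientation: [-2.031, -2.342, 0.071]
force: [-0.1, -0.0, -4.3]
opening: 0.0134
gripper_force: 60.0
```

>>> arm_command(
  increments=[
    [0,-0.01,0.007,-0.0035,0,0],
    [0,-0.021,0.014,-0.007,0,0],
    [0,-0.031,0.021,-0.0105,0,0],
    [0,-0.042,0.028,-0.014,0,0],
    [0,-0.042,0.028,-0.014,0,0],
  ],
)

```text
t: 51.22
tool_pos: [0.6055, 0.0322, 0.268]
orientation: [-2.051, -2.364, 0.019]
force: [0.0, -0.1, -3.5]
opening: 0.013
gripper_force: 60.0
```

```bash
python3 st.py;python3 - <<'E'
from h import *
y=-.0018
plan([lidpose(.1365,.068,0,y)],dec=4)
E
```

```text
lip end case xyz [0.1365 0.0003 0.0687] eul [-0.08  0.98  0.05] F [ 0.  -0.1 -3.5] M [-0.04 -0.11 -0.01] 0.01301099215820887
[-0.0028, -0.0164, 0.0151, -0.0054, -0.0003, -0.0004]  1
```

>>> arm_command(
  increments=[
    [0,-0.005,0.004,-0.0015,0,0],
    [0,-0.01,0.008,-0.003,0,0],
    [0,-0.014,0.012,-0.0045,0,0],
    [0,-0.016,0.016,-0.0055,0,0],
    [0,-0.016,0.018,-0.0055,0,0],
  ],
)

```text
t: 51.85
tool_pos: [0.6025, 0.0317, 0.2653]
orientation: [-2.058, -2.373, -0.001]
force: [-6.0, 0.4, 6.2]
opening: 0.0135
gripper_force: 60.0
```

```bash
python3 st.py
```

```text
lip end case xyz [0.1369 0.0003 0.0683] eul [-0.08 -0.02  0.04] F [-6.   0.4  6.2] M [-0.13  0.97  0.  ] 0.01346137374162916
```

>>> arm_command(
  increments=[
    [0,0,0,0,0,0],
    [0,0,0,0,0,0],
    [0,0,0,0,0,0],
    [0,0,0,0,0,0],
    [0,0,0,0,0,0],
  ],
  fingers=0.2,
)

```text
t: 52.48
tool_pos: [0.6026, 0.0317, 0.2645]
orientation: [-2.058, -2.373, -0.001]
force: [-0.3, -0.3, -0.1]
opening: 0.0372
gripper_force: 0.0
```

>>> arm_command(
  increments=[
    [0,0,-0.1,0,0,0],
    [0,0,-0.3,0,0,0],
    [0,0,-0.6,0,0,0],
    [0,0,-0.8,0,0,0],
    [0,0,-0.8,0,0,0],
  ],
)

```text
t: 53.1
tool_pos: [0.6034, 0.0316, 0.4317]
orientation: [2.053, 2.367, 0.011]
force: [0.2, 0.0, -0.9]
opening: 0.0372
gripper_force: 0.0
```

```bash
python3 - <<'E'
from h import *
r=np.radians
plan([([.53,0,.45],DN(r(55))),([.49,-.01,.43],DN(YC))],dec=3)
c=read_camera("side")
a=cv2.cvtColor(c["image"],cv2.COLOR_RGB2BGR)[150:310,240:440]; cv2.imwrite("pics/s4c.png",cv2.resize(a,None,fx=3.5,fy=3.5,interpolation=cv2.INTER_CUBIC))
f=lambda x,y,z: [*cw(x,y),z]
print(((proj(c,[f(.119,.125,.077),f(-.131,.125,.077),f(-.131,-.125,.077)])-[240,150])*3.5).round())
E
```

```text
[-0.105, -0.384, -0.096, 0.003, -0.001, 0.24]  43
[-0.156, -0.136, 0.1, 0.0, -0.0, 0.26]  47
[[181. 450.]
 [585. 391.]
 [474. 157.]]
```

View pics/s4c.png

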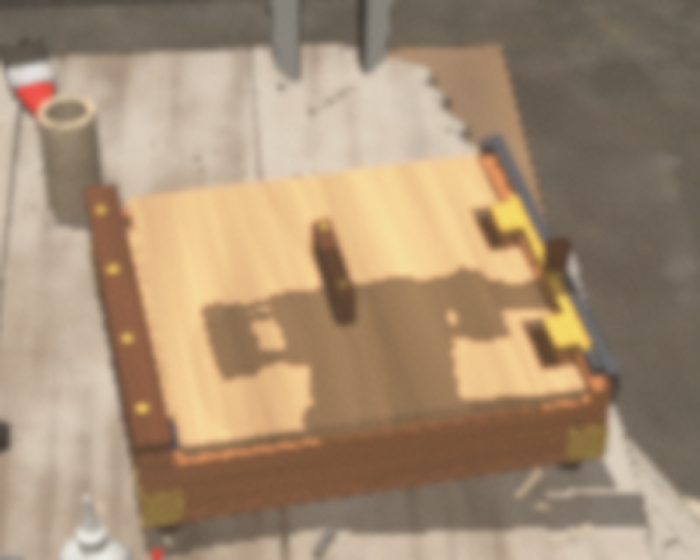

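The lid lies flush, with its corners where predicted, (181,450) and (585,391), and the dogs in the notches. Now I'll slide the lock home.

```bash
python3 - <<'E'
from h import *
r=np.radians
plan([([.53,.02,.42],DN(r(53))),([.4607,.041,.33],DN(YC)),([.4607,.041,.277],DN(YC))],dec=3)
E
```

```text
[-0.006, -0.369, 0.04, 0.002, -0.001, 0.251]  45
[-0.125, -0.34, 0.45, 0.0, 0.0, 0.249]  45
[0.0, -0.001, 0.265, 0.0, 0.0, -0.0]  0
```

>>> arm_command(
  increments=[
    [-0.006,-0.369,0.02,0,0,0.25],
    [-0.006,-0.369,0.02,0,0,0.25],
    [-0.006,-0.369,0.02,0,0,0.25],
    [-0.006,-0.369,0.02,0,0,0.25],
    [-0.006,-0.369,0.02,0,0,0.25],
  ],
  fingers=-0.05,
)

```text
t: 53.78
tool_pos: [0.5292, 0.02, 0.4195]
orientation: [-2.809, -1.403, 0.002]
force: [0.6, -0.4, 0.1]
opening: 0.0487
gripper_force: 0.0
```

>>> arm_command(
  increments=[
    [-0.125,-0.34,0.2,0,0,0.249],
    [-0.125,-0.34,0.35,0,0,0.249],
    [-0.125,-0.34,0.45,0,0,0.249],
    [-0.125,-0.34,0.45,0,0,0.249],
    [-0.125,-0.34,0.45,0,0,0.249],
  ],
)

```text
t: 54.4
tool_pos: [0.4599, 0.0409, 0.3299]
orientation: [-3.132, -0.231, 0.002]
force: [1.1, 0.8, 0.4]
opening: 0.0487
gripper_force: 0.0
```

```bash
python3 - <<'E'
from h import *
print(read_state()["tool_pos"]); plan([([.4607,.041,.277],DN(YC))],dec=3)
E
```

```text
[0.45993386 0.0408878  0.3298535 ]
[0.004, 0.0, 0.264, -0.0, 0.0, 0.001]  0
```

>>> arm_command(
  increments=[
    [0.004,0,0.07,0,0,0.001],
    [0.004,0,0.14,0,0,0.001],
    [0.004,0,0.21,0,0,0.001],
    [0.004,0,0.264,0,0,0.001],
    [0.004,0,0.264,0,0,0.001],
  ],
)

```text
t: 55.02
tool_pos: [0.4605, 0.041, 0.2764]
orientation: [-3.133, -0.223, 0.003]
force: [0.3, 0.8, -0.3]
opening: 0.0489
gripper_force: 0.0
```

>>> arm_command(
  increments=[
    [0,0,0,0,0,0],
    [0,0,0,0,0,0],
    [0,0,0,0,0,0],
    [0,0,0,0,0,0],
    [0,0,0,0,0,0],
  ],
  fingers=1,
  force=25,
)

```text
t: 55.65
tool_pos: [0.4614, 0.0401, 0.2782]
orientation: [3.132, 0.222, 0.002]
force: [0.3, -7.5, -0.4]
opening: 0.0174
gripper_force: 25.0
```

>>> arm_command(
  increments=[
    [0,0.05,0,0,0,0],
    [0,0.11,0,0,0,0],
    [0,0.17,0,0,0,0],
    [0,0.22,0,0,0,0],
    [0,0.26,0,0,0,0],
  ],
)

```text
t: 56.28
tool_pos: [0.4688, -0.0113, 0.2781]
orientation: [-3.133, -0.221, -0.003]
force: [4.0, 3.2, 3.4]
opening: 0.0172
gripper_force: 25.0
```

>>> arm_command(
  increments=[
    [0,0.005,0,0,0,0],
    [0,0.01,0,0,0,0],
    [0,0.015,0,0,0,0],
    [0,0.02,0,0,0,0],
    [0,0.02,0,0,0,0],
  ],
)

```text
t: 56.9
tool_pos: [0.4693, -0.0142, 0.2781]
orientation: [-3.133, -0.223, -0.002]
force: [4.1, 2.5, 4.4]
opening: 0.0172
gripper_force: 25.0
```

```bash
cat > kn.py <<'E'
from h import *
s=read_state(); p=s["tool_pos"][:2]-C; print(np.round(s["force"],1),"q",.0282-(np.cos(YC)*p[1]-np.sin(YC)*p[0]))
E
python3 kn.py
```

```text
[4.1 2.5 4.4] q 0.05592273072372349
```

>>> arm_command(
  increments=[
    [0,0.004,0,0,0,0],
    [0,0.008,0,0,0,0],
    [0,0.012,0,0,0,0],
    [0,0.015,0,0,0,0],
    [0,0.015,0,0,0,0],
  ],
)

```text
t: 57.52
tool_pos: [0.4696, -0.0164, 0.2781]
orientation: [-3.131, -0.223, -0.002]
force: [3.6, 8.4, 6.1]
opening: 0.0174
gripper_force: 25.0
```

```bash
python3 kn.py
```

```text
[3.6 8.4 6.1] q 0.05811965581457758
```

>>> arm_command(
  increments=[
    [0,0.003,0,0,0,0],
    [0,0.006,0,0,0,0],
    [0,0.008,0,0,0,0],
    [0,0.008,0,0,0,0],
    [0,0.008,0,0,0,0],
  ],
)

```text
t: 58.15
tool_pos: [0.4697, -0.0169, 0.2781]
orientation: [-3.128, -0.224, -0.002]
force: [1.9, 15.6, 8.8]
opening: 0.0176
gripper_force: 25.0
```

```bash
python3 kn.py
```

```text
[ 1.9 15.6  8.8] q 0.0586762342279297
```

>>> arm_command(
  increments=[
    [0,0,0,0,0,0],
    [0,0,0,0,0,0],
    [0,0,0,0,0,0],
    [0,0,0,0,0,0],
    [0,0,0,0,0,0],
  ],
  fingers=0.1,
)

```text
t: 58.78
tool_pos: [0.4695, -0.0191, 0.2775]
orientation: [-3.133, -0.222, 0.0]
force: [0.1, 0.5, -0.2]
opening: 0.042
gripper_force: 0.0
```

>>> arm_command(
  increments=[
    [0,0,-0.1,0,0,0],
    [0,0,-0.3,0,0,0],
    [0,0,-0.6,0,0,0],
    [0,0,-0.8,0,0,0],
    [0,0,-0.8,0,0,0],
  ],
)

```text
t: 59.4
tool_pos: [0.4704, -0.0193, 0.4421]
orientation: [3.133, 0.222, 0.012]
force: [-0.2, 0.1, -0.2]
opening: 0.0419
gripper_force: 0.0
```

>>> arm_command(
  increments=[
    [-0.2,0.5,-0.1,0,0,0],
    [-0.2,0.8,-0.1,0,0,0],
    [-0.2,1,-0.1,0,0,0],
    [-0.2,1,-0.1,0,0,0],
    [-0.2,1,-0.1,0,0,0],
  ],
)

```text
t: 60.02
tool_pos: [0.458, -0.2236, 0.4562]
orientation: [-3.132, -0.219, 0.002]
force: [-0.6, -0.7, -1.2]
opening: 0.0417
gripper_force: 0.0
```

```bash
python3 - <<'E'
from h import *
c=read_camera("side")
a=cv2.cvtColor(c["image"],cv2.COLOR_RGB2BGR)[150:310,240:440]; cv2.imwrite("pics/s5c.png",cv2.resize(a,None,fx=3.5,fy=3.5,interpolation=cv2.INTER_CUBIC))
f=lambda x,y,z: [*cw(x,y),z]
print(((proj(c,[f(-.141,-.028,.112),f(-.121,.024,.086),f(-.121,-.096,.086)])-[240,150])*3.5).round())
E
```

```text
[[531. 196.]
 [522. 279.]
 [472. 172.]]
```

View pics/s5c.png

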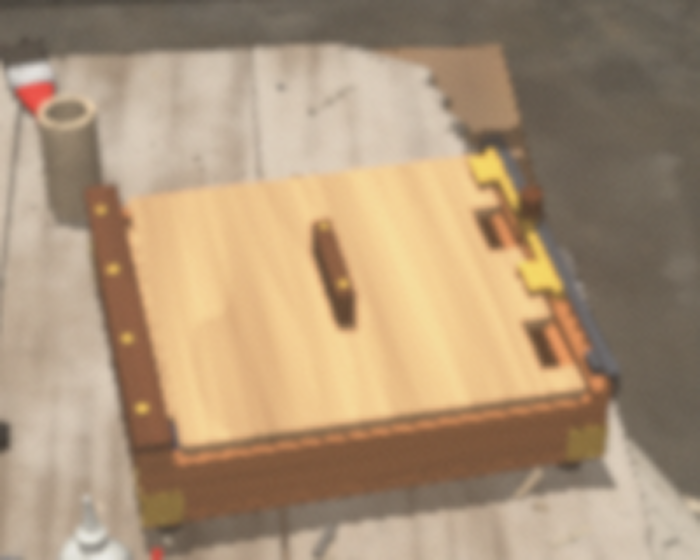

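The lid is flush, the dogs at (490,168) and (540,275) sit over its edge, and the knob at (531,195) is in its home position. The cup and glue are undisturbed.

```bash
python3 -c "
from plant import *
print(close_job())"
```

```text
the job is handed in; nothing more can be done
None
```

The job is handed in: all four tools lie in their own channels, the lid was hooked and is flush, the lock bar is fully home, and it took about 60 s of the 208 s; the last picture shows the glue and cup undisturbed, but I did not recheck the dye jar.

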